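Queue the slide racks at the stainer and scan the lane in

ROBOT

A 6-joint arm with a two-finger parallel gripper is mounted at the origin on the work surface. World frame = base frame: x ahead of the robot, y to its left, z up, the work surface at z = 0. Lengths are in m, angles in rad, forces in N, time in s.
With the tool pointing down it reaches from about 0.35 to 0.85 m from the base axis. Payload 8.1 kg.
Tool frame: the origin (TCP) lies midway between the tips of the shut fingers; the grasp point (between the pads) lies 19 mm behind it; z points along the fingers, y is the direction in which the jaws open and shut (so a half turn about z gives the same grasp; the last joint's range is limited). The gripper opens to 93 mm and grips with 3 to 60 N. Pads are 15 mm wide; open, the fingers measure 128 mm over their backs; the gripper's body (75 mm by 188 mm) begins 65 mm behind the grasp point.
Start: joints at [-1.355, 0.13, 1.488, -0, 1.523, -0.085], TCP at [0.178, -0.573, 0.219] pointing down, gripper open.
Joint ranges: [-2.96, 2.96], [-0.89, 2.26], [0.02, 2.5], [-1.34, 4.48], [0, 2.73], [-2.66, 2.66]. Speed limits (rad/s): [2.39, 2.39, 2.79, 3.14, 3.14, 3.14].

INTERFACE

Orientations are given as a rotation vector (axis times angle).
In Python, from plant import robot gives the robot as it stands. The module is installed in compiled form; this text tells all that it offers.
- The arm moves only by the shell command python3 -m pendant 'ROWS' [FORCE]. ROWS is JSON, a list of rows, each an object with "translation": the shift along the tool's x, y, z in mm, a list of three; "twist": the turn, a rotation vector about the tool's x, y, z in rad, a list of three; "grip": the opening, from -1 (shut) to 1 (fully open). A call has exactly 10 rows; each row shifts and turns the pose as measured when the row begins, along the tool's axes as they then stand; what a row does not reach is not made up. A row lasts 1/10 s, in which the tool goes at most 50 mm and 8.59 degrees, less where a joint would pass 70% of its speed; a pose out of reach is approached as far as the arm can. A call is refused whole if a number of a shift passes 50 or a number of a turn 0.15, either way. A call with a gripper value outside its range is refused whole. The fingers move at their own pace and stop on an object; FORCE is the grip in N (left out, the last holds). Time passes only in rows, so rows that do not move let the fingers close, or fill a call up. It gives the time, the measured TCP pose, the force and the opening at its end, in the units of the state.
- robot.read_state(): the state, without advancing time (a new reading comes with each control period).
- robot.read_camera(name): name is "scene" or "top" or "wrist"; returns (picture, depth): 400x640x3 uint8, red, green, blue; 400x640 float32, m along the optical axis (not along the pixel's ray), 0 where there is no reading.
- robot.camera_info(name): a dict with "vertical_fov" (degrees; the focal length in pixels is half the picture's height over the tangent of half this angle, whatever the lens; pixels are square), "cx", "cy" (the principal point, pixels), "cam_to_world" (4x4, takes a point from camera to world coordinates). Camera axes: x right, y up, looking along -z (the intrinsics and any distortion apply to the point x, -y, -z); pixel columns grow to the right and rows downward; lengths in m; the calibration is good to about 2 mm. A picture is of the moment at which its call begins: read the wrist's pose just before it. camera_info takes no time and is no camera call; for the wrist camera it gives the pose at the moment of the call.
- robot.close_job(): hands the job in, once; it reports no verdict.
The state is a dict: "t": time; "q": joint angles; "dq": joint speeds; "joint_torque": joint torques, N m; "tool_pos": TCP position; "orientation": TCP orientation; "force": force on the tool from outside, world axes, zero at the start; "wrist_torque": the same for the moment, N m; "opening": finger opening in m.
Only numpy, scipy, OpenCV 4.12 (cv2) and the standard library are available. Lean on these libraries where they do the work, as an engineer would, in place of code of your own. Each camera call takes 0.05 s, during which the arm holds its last target. There are 200 camera calls.

TASK

Queue the slide racks for the stainer: first fold the lane's stop flag fully down across the loading lane, then stand every rack on the bench crosswise in the lane (long side across it) and push the row up until the first rack is against the stop and each rack is against the next. Once the row is closed up, take the barcode scanner from its stand, hold it steady on the label on top of the intake hood for a good second (window 40 to 110 mm from the label, scan line along the row of bars), and lay it back in its stand as it lay. Leave the timer, the jar and the black slide tray alone.

Things in the scene. Friction and masses are not known exactly. Their poses are not given: they have to be found in the camera images.
- lane_stop (a point): point of the fixed loading lane: on its centre line, at floor level (12 mm above the bench), in the plane where the racks meet the folded-down stop. x across the lane (away from the robot), y back along the lane to its open loading end, z up. Steel side rails 94 mm apart inside, 6 mm thick, 14 mm high above the floor, from y = 310 mm (open end) to -100 mm
- stop_hinge (a point): hinge axis of the stop flag, at the middle of the flag's width, in a dark steel yoke outside the near rail; axes as lane_stop, the hinge runs along y. 66 mm from the lane's centre line (-x), 34 mm above the lane floor, 7 mm beyond the stop plane. The yoke is 40 mm wide along y and reaches 12 mm above the axis
- stop_flag (a joint): stop flag, a steel arm reaching 126 mm from its hinge, 14 mm wide along the lane, 12 mm thick, with a blade on its lane side. 0 = fully down, level across the lane, top of the arm 40 mm above the lane floor; pi/2 = upright over the near rail; 1.9 = leaning back towards the robot (limit). Stiff hinge (0.08 N m): it stays where it is left, so press it right down. Racks pushed against it do not move it
- label (a point): middle of the barcode label, white, 74 x 34 mm, black bars, flat on top of the white intake hood at the stop end of the lane. x along the row of bars (long side, across the lane), y along the lane back towards the stop, z up. The hood is 140 mm wide, its top 130 mm above the bench; its edge is 55 mm from the label and 100 mm beyond the stop plane, and it runs on 0.6 m away from the lane
- scanner: black barcode scanner, 0.14 kg, lying in its stand. Origin: centre of the straight handle, 150 mm long (x), 32 wide (y), 26 high (z), to be taken across its width at the middle. A 66 mm wide head is bent down at the +x end; its window looks forward and down, 55 degrees below the handle's x axis. It reads by itself when the label is before the window
- scanner_window (a point): centre of the scanner's window, on the head, 101 mm towards the head (scanner's +x) and 35 mm below (-z) from the handle's centre. z: viewing direction out of the window (forward and down), y: along the scan line (the scanner's y). To read, the label's middle must lie 40 to 110 mm along z (70 is best) and within 14 mm of the z axis, its row of bars along the scan line within 15 degrees
- stand_rest (a point): where the centre of the handle rests in the fixed scanner stand, 69 mm above the bench. x along the handle towards the head, y across, z up. Foot 130 x 70 mm, 8 mm high; saddles at x = -50 and +50 mm, 8 mm thick, bear the handle's underside 56 mm above the bench between flared prongs 20 mm high, 40 mm apart; free on both sides between the saddles
- rack1_mid (a point): grey slide rack: frame 84 mm long (x), 50 wide (y), 32 high, full of glass slides; on top a carrying bow: a bar along x, 84 mm long, 12 wide, 10 high, its centre 65 mm above the underside, open below down to the slides. About 0.18 kg; tips if pushed high up, so push low on its long side. Point: its centre, 35 mm above the underside; z up. Same after a half turn. 3 to 5 racks are there, absent ones read None
- rack2_mid (a point): grey slide rack: frame 84 mm long (x), 50 wide (y), 32 high, full of glass slides; on top a carrying bow: a bar along x, 84 mm long, 12 wide, 10 high, its centre 65 mm above the underside, open below down to the slides. About 0.18 kg; tips if pushed high up, so push low on its long side. Point: its centre, 35 mm above the underside; z up. Same after a half turn. 3 to 5 racks are there, absent ones read None
- rack3_mid (a point): grey slide rack: frame 84 mm long (x), 50 wide (y), 32 high, full of glass slides; on top a carrying bow: a bar along x, 84 mm long, 12 wide, 10 high, its centre 65 mm above the underside, open below down to the slides. About 0.18 kg; tips if pushed high up, so push low on its long side. Point: its centre, 35 mm above the underside; z up. Same after a half turn. 3 to 5 racks are there, absent ones read None
- rack4_mid (a point): grey slide rack: frame 84 mm long (x), 50 wide (y), 32 high, full of glass slides; on top a carrying bow: a bar along x, 84 mm long, 12 wide, 10 high, its centre 65 mm above the underside, open below down to the slides. About 0.18 kg; tips if pushed high up, so push low on its long side. Point: its centre, 35 mm above the underside; z up. Same after a half turn. 3 to 5 racks are there, absent ones read None
- rack5_mid (a point): grey slide rack: frame 84 mm long (x), 50 wide (y), 32 high, full of glass slides; on top a carrying bow: a bar along x, 84 mm long, 12 wide, 10 high, its centre 65 mm above the underside, open below down to the slides. About 0.18 kg; tips if pushed high up, so push low on its long side. Point: its centre, 35 mm above the underside; z up. Same after a half turn. 3 to 5 racks are there, absent ones read None
- timer: white lab timer lying on the bench beyond the lane, 58 x 75 x 18 mm, not to be disturbed; origin under its centre
- jar: square glass staining jar with a white lid near the lane's open end, 66 x 66 x 87 mm, not to be disturbed; origin under its centre
- tray: flat black slide tray beside the racks, 90 x 160 x 28 mm, not to be disturbed; origin under its centre
Mind the look-alikes: they are no part of the job. Leave any purple or turquoise look-alike of the part that bears rack2_mid alone.

How it is judged:
On the way, in this order (a step that is already met when the one before it is completed fails the run):
1. the stop flag is folded fully down across the lane (value of joint stop_flag below 0.07 rad), for 0.2 s.
2. every rack stands crosswise in the lane, in one closed row pushed up against the stop (value of joint stop_flag below 0.07 rad and x of rack1_mid in the frame of lane_stop between -0.012 and 0.012 m and z of rack1_mid in the frame of lane_stop between 0.029 and 0.041 m and y of rack1_mid in the frame of lane_stop between 0.02 and 0.239 m and angle between each of rack1_mid, rack2_mid, rack3_mid, rack4_mid, rack5_mid's own z axis and vertical below 0.08 rad and angle between the y axis of each of rack1_mid, rack2_mid, rack3_mid, rack4_mid, rack5_mid and the y axis of lane_stop, either way round below 0.12 rad and (horizontal distance between rack1_mid and rack2_mid below 0.054 m or horizontal distance between rack1_mid and rack3_mid below 0.054 m or horizontal distance between rack1_mid and rack4_mid below 0.054 m or horizontal distance between rack1_mid and rack5_mid below 0.054 m) and x of rack2_mid in the frame of lane_stop between -0.012 and 0.012 m and z of rack2_mid in the frame of lane_stop between 0.029 and 0.041 m and y of rack2_mid in the frame of lane_stop between 0.02 and 0.239 m and (horizontal distance between rack2_mid and rack1_mid below 0.054 m or horizontal distance between rack2_mid and rack3_mid below 0.054 m or horizontal distance between rack2_mid and rack4_mid below 0.054 m or horizontal distance between rack2_mid and rack5_mid below 0.054 m) and x of rack3_mid in the frame of lane_stop between -0.012 and 0.012 m and z of rack3_mid in the frame of lane_stop between 0.029 and 0.041 m and y of rack3_mid in the frame of lane_stop between 0.02 and 0.239 m and (horizontal distance between rack3_mid and rack1_mid below 0.054 m or horizontal distance between rack3_mid and rack2_mid below 0.054 m or horizontal distance between rack3_mid and rack4_mid below 0.054 m or horizontal distance between rack3_mid and rack5_mid below 0.054 m) and x of rack4_mid in the frame of lane_stop between -0.012 and 0.012 m and z of rack4_mid in the frame of lane_stop between 0.029 and 0.041 m and y of rack4_mid in the frame of lane_stop between 0.02 and 0.239 m and (horizontal distance between rack4_mid and rack1_mid below 0.054 m or horizontal distance between rack4_mid and rack2_mid below 0.054 m or horizontal distance between rack4_mid and rack3_mid below 0.054 m or horizontal distance between rack4_mid and rack5_mid below 0.054 m) and x of rack5_mid in the frame of lane_stop between -0.012 and 0.012 m and z of rack5_mid in the frame of lane_stop between 0.029 and 0.041 m and y of rack5_mid in the frame of lane_stop between 0.02 and 0.239 m and (horizontal distance between rack5_mid and rack1_mid below 0.054 m or horizontal distance between rack5_mid and rack2_mid below 0.054 m or horizontal distance between rack5_mid and rack3_mid below 0.054 m or horizontal distance between rack5_mid and rack4_mid below 0.054 m) and y of any of rack1_mid, rack2_mid, rack3_mid, rack4_mid, rack5_mid in the frame of lane_stop below 0.029 m and (y of rack1_mid in the frame of lane_stop between 0.115 and 0.14 m or y of rack2_mid in the frame of lane_stop between 0.115 and 0.14 m or y of rack3_mid in the frame of lane_stop between 0.115 and 0.14 m or y of rack4_mid in the frame of lane_stop between 0.115 and 0.14 m or y of rack5_mid in the frame of lane_stop between 0.115 and 0.14 m or y of each of rack1_mid, rack2_mid, rack3_mid, rack4_mid, rack5_mid in the frame of lane_stop below 0.095 m) and (y of rack1_mid in the frame of lane_stop between 0.165 and 0.19 m or y of rack2_mid in the frame of lane_stop between 0.165 and 0.19 m or y of rack3_mid in the frame of lane_stop between 0.165 and 0.19 m or y of rack4_mid in the frame of lane_stop between 0.165 and 0.19 m or y of rack5_mid in the frame of lane_stop between 0.165 and 0.19 m or y of each of rack1_mid, rack2_mid, rack3_mid, rack4_mid, rack5_mid in the frame of lane_stop below 0.145 m)), for 0.2 s.
3. the scanner is held steady on the label for a second (x of label in the frame of scanner_window between -0.014 and 0.014 m and y of label in the frame of scanner_window between -0.015 and 0.015 m and z of label in the frame of scanner_window between 0.04 and 0.11 m and angle between the y axis of scanner_window and the x axis of label, either way round below 0.26 rad and linear speed of scanner below 0.02 m/s), for 1 s.
At the end, for the whole second after the job is handed in: stop flag down (0.07 rad); every rack upright on the lane floor, crosswise (0.12 rad), between the rails, the first within 4 mm of the stop and each within 4 mm of its neighbour; scanner level in its stand within 20 mm lengthwise and 9 mm sideways, head at the same end as at the start (all of step 2 and x of scanner in the frame of stand_rest between -0.02 and 0.02 m and y of scanner in the frame of stand_rest between -0.009 and 0.009 m and z of scanner in the frame of stand_rest between -0.006 and 0.006 m and angle between scanner's own z axis and vertical below 0.1 rad and angle between the x axis of scanner and the x axis of stand_rest, either way round below 0.12 rad and x of scanner_window in the frame of stand_rest above 0.05 m); the robot touches nothing.
It fails at once if the timer is shifted by more than 3 cm (distance of timer from where it was at the start of the episode above 0.03 m).
It fails at once if the jar is shifted by more than 3 cm (distance of jar from where it was at the start of the episode above 0.03 m).
It fails at once if the tray is shifted by more than 3 cm (distance of tray from where it was at the start of the episode above 0.03 m).
Of rack1, rack2, rack3, rack4, rack5 only 3 to 5 are there at a start; the rules pass over those that are not, and their reading is None.
At some moment in a run one of rack1, rack2, rack3, rack4, rack5 may be knocked a few centimetres aside while the robot is not near it.
It also fails if it takes over 210 s, if anything falls off the work surface, if the arm or the gripper's body presses on something with over 40 N, if the wrist force passes 120 N, or if a joint passes its speed limit or range.

## Working session

There is one attempt and no reset: what is moved stays moved. The work goes in short steps, Python scripts to look and compute and a shell command to move; the robot and the scene stay as the last step left them, time stands still between calls to the robot, and variables do not carry over. Pictures are saved under pics/ and viewed, about 12 in all and at most 16, crops included, and the job is handed in when it is done.

```bash
mkdir -p pics; cat > h.py <<'E'
import numpy as np, cv2
from plant import robot
from scipy.spatial.transform import Rotation as R
def cam(n):
    ci=robot.camera_info(n); im,d=robot.read_camera(n)
    return ci,im,d
def save(im,f): cv2.imwrite('pics/'+f,cv2.cvtColor(im,cv2.COLOR_RGB2BGR))
def cloud(ci,d):
    f=200/np.tan(np.radians(ci['vertical_fov']/2)); v,u=np.mgrid[0:400,0:640]
    P=np.stack([(u-ci['cx'])/f*d,-(v-ci['cy'])/f*d,-d],-1)
    T=np.array(ci['cam_to_world']); return P@T[:3,:3].T+T[:3,3]
def ray(ci,u,v,z):
    f=200/np.tan(np.radians(ci['vertical_fov']/2)); T=np.array(ci['cam_to_world'])
    r=T[:3,:3]@np.array([(u-ci['cx'])/f,-(v-ci['cy'])/f,-1]); o=T[:3,3]
    return o+r*(z-o[2])/r[2]
def st():
    s=robot.read_state(); M=R.from_rotvec(s['orientation']).as_matrix()
    print('t',round(s['t'],2),'tcp',np.round(s['tool_pos'],4),'F',np.round(s['force'],1),'op',round(s['opening'],4),'q',np.round(s['q'],3)); print(np.round(M,3)); return s,M
E
python3 - <<'E'
from h import *
st()
for n in('scene','top'):
    ci,im,d=cam(n); save(im,n+'1.png'); print(n,{k:(np.round(v,3).tolist() if not isinstance(v,str) else v) for k,v in ci.items()})
    np.savez(n+'1.npz',im=im,d=d,P=cloud(ci,d))
E
```

```text
t 0.0 tcp [ 0.1777 -0.5725  0.2176] F [0.2 0.3 0.1] op 0.0927 q [-1.355  0.131  1.489 -0.     1.523 -0.085]
[[ 0.955  0.296 -0.   ]
 [ 0.296 -0.955  0.002]
 [ 0.    -0.002 -1.   ]]
scene {'vertical_fov': 56.4, 'cx': 317.609, 'cy': 191.188, 'cam_to_world': [[0.299, -0.653, 0.696, 1.338], [0.954, 0.195, -0.227, -0.245], [0.013, 0.732, 0.681, 0.863], [0.0, 0.0, 0.0, 1.0]]}
top {'vertical_fov': 46.543, 'cx': 316.932, 'cy': 197.904, 'cam_to_world': [[-0.014, 0.998, -0.069, 0.485], [-1.0, -0.015, -0.014, 0.016], [-0.015, 0.069, 0.998, 1.509], [0.0, 0.0, 0.0, 1.0]]}
```

View pics/scene1.png

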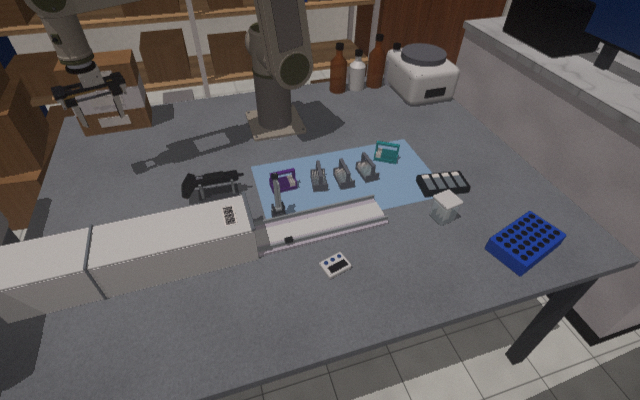

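View pics/top1.png

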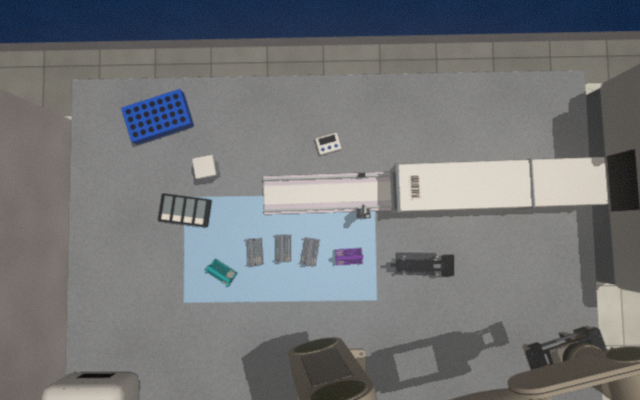

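Scene: three grey racks (top view around (254,252), (283,248), (310,251)), purple look-alike (348,256) and turquoise look-alike (221,271). The lane spans columns 263–392 with its flag hinge at (363,212), the label is at (415,187), and the scanner at (425,265) has its head to the right.

```bash
python3 - <<'E'
from h import *
z=np.load('top1.npz'); P=z['P']; im=z['im']; ci=robot.camera_info('top')
def rect(m,name,zz=None):
    p=P[m]; 
    if len(p)<5: print(name,'few'); return
    (c,s,a)=cv2.minAreaRect(p[:,:2].astype(np.float32)); 
    print(name,len(p),'c',np.round(c,4),'size',np.round(s,4),'ang',round(a,1),'z',np.round(np.percentile(p[:,2],[5,50,95]),4),'mean',np.round(p[:,:2].mean(0),4))
v,u=np.mgrid[0:400,0:640]
box=lambda a,b,c,e:(u>=a)&(u<=b)&(v>=c)&(v<=e)
Z=P[...,2]
print('bench z',np.median(Z[box(100,140,180,300)]))
for n,b in dict(r1=box(243,267,234,270),r2=box(272,296,230,266),r3=box(299,322,232,270)).items():
    for lo,hi in((.012,.1),(.058,.085)): rect(b&(Z>lo)&(Z<hi),n+f' {lo}')
rect(box(330,366,242,268)&(Z>.012),'purple'); rect(box(203,240,255,290)&(Z>.012),'turq')
rect(box(385,460,250,280)&(Z>.05),'scanner'); rect(box(385,460,250,280)&(Z>.004)&(Z<.03),'stand?')
rect(box(385,460,250,280)&(Z>.065)&(P[...,1]>-.42),'handle')
rect(box(262,396,170,216)&(Z>.02)&(Z<.032),'rails'); rect(box(262,390,170,216)&(Z>.006)&(Z<.02),'floor')
rect(box(355,372,200,222)&(Z>.03),'hinge/flag')
rect(box(396,530,158,212)&(Z>.11),'hood')
g=im.max(2); rect(box(408,424,172,204)&(g<110)&(Z>.11),'label bars'); 
rect(box(315,343,132,157)&(Z>.008),'timer');rect(box(190,218,150,182)&(Z>.05),'jar');rect(box(155,215,190,230)&(Z>.012),'tray')
# rails per edges
for vv in range(170,218): 
    pass
for col in (275,320,350): print(col,[(r,round(float(P[r,col,0]),3),round(float(Z[r,col]),3)) for r in range(172,217,1)])
cv2.imwrite('pics/topcrop.png',cv2.resize(cv2.cvtColor(im[150:290,240:440],cv2.COLOR_RGB2BGR),None,fx=4,fy=4,interpolation=cv2.INTER_CUBIC))
E
```

```text
bench z 0.0014023915295307
r1 0.012 353 c [0.41   0.2405] size [0.1064 0.0525] ang 5.6 z [0.0136 0.0301 0.0739] mean [0.4207 0.2394]
r1 0.058 115 c [0.4213 0.2415] size [0.0832 0.0128] ang 3.0 z [0.0648 0.0708 0.0751] mean [0.4203 0.2412]
r2 0.012 300 c [0.4335 0.1493] size [0.0496 0.0862] ang 88.8 z [0.0145 0.0311 0.0749] mean [0.431  0.1493]
r2 0.058 111 c [0.4311 0.1496] size [0.0121 0.0799] ang 89.5 z [0.065  0.0707 0.0769] mean [0.432  0.1501]
r3 0.012 260 c [0.4195 0.0633] size [0.0499 0.0841] ang 80.3 z [0.0142 0.0333 0.0737] mean [0.4184 0.0635]
r3 0.058 108 c [0.4194 0.0631] size [0.0118 0.084 ] ang 80.1 z [0.0659 0.0703 0.0755] mean [0.4197 0.063 ]
purple 282 c [ 0.4147 -0.0344] size [0.1529 0.0798] ang 63.3 z [0.0135 0.0339 0.0739] mean [ 0.4024 -0.0589]
turq 407 c [0.392  0.1967] size [0.0935 0.3953] ang 13.9 z [0.0136 0.0301 0.0745] mean [0.3598 0.3388]
scanner 838 c [ 0.4016 -0.1798] size [0.4169 0.0842] ang 78.4 z [0.059  0.0824 0.089 ] mean [ 0.3767 -0.2911]
stand? 547 c [ 0.3685 -0.2976] size [0.2385 0.0954] ang 89.3 z [0.0043 0.0076 0.014 ] mean [ 0.3761 -0.2771]
ha
[... 2998 characters left out ...]
635, 0.013), (184, 0.631, 0.017), (185, 0.628, 0.01), (186, 0.625, 0.012), (187, 0.622, 0.01), (188, 0.619, 0.011), (189, 0.616, 0.003), (190, 0.612, 0.011), (191, 0.609, 0.013), (192, 0.606, 0.013), (193, 0.602, 0.019), (194, 0.599, 0.013), (195, 0.596, 0.009), (196, 0.593, 0.006), (197, 0.589, 0.018), (198, 0.586, 0.015), (199, 0.583, 0.011), (200, 0.579, 0.017), (201, 0.576, 0.018), (202, 0.573, 0.012), (203, 0.57, 0.012), (204, 0.567, 0.008), (205, 0.564, 0.012), (206, 0.56, 0.027), (207, 0.556, 0.03), (208, 0.554, 0.014), (209, 0.551, 0.012), (210, 0.547, 0.018), (211, 0.545, 0.003), (212, 0.541, 0.008), (213, 0.538, 0.007), (214, 0.535, -0.0), (215, 0.532, -0.002), (216, 0.529, 0.002)]
```

View pics/topcrop.png

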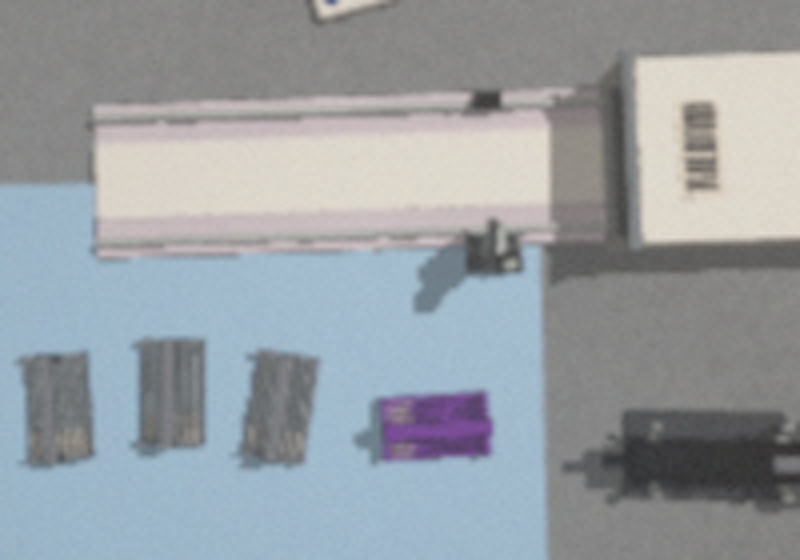

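```bash
python3 - <<'E'
from h import *
z=np.load('top1.npz'); P=z['P']; im=z['im'].astype(int); ci=robot.camera_info('top')
Z=P[...,2]; v,u=np.mgrid[0:400,0:640]
# rails: fit via height
for nm,x0,x1 in(('far',.64,.675),('near',.535,.57)):
    m=(Z>.02)&(Z<.034)&(P[...,0]>x0)&(P[...,0]<x1)&(P[...,1]>-.05)&(P[...,1]<.19)
    p=P[m][:,:2].astype(np.float32); l=cv2.fitLine(p,cv2.DIST_HUBER,0,.01,.01).ravel(); l*=np.sign(l[1])
    print(nm,len(p),'dir',l[:2],'x at y=0',l[2]-l[3]*l[0]/l[1])
g=im.mean(2)
for r in (183,190,197,204): # open end edge
    row=g[r,252:276]; d=np.diff(row); i=d.argmax(); 
    row2=g[r,370:404]; d2=np.diff(row2); j=d2.argmax(); print(r,'open',ray(ci,252.5+i,r,.012)[:2],'hood',ray(ci,370.5+j,r,.13)[:2])
m=(g<120)&(u>405)&(u<430)&(v>172)&(v<200); ys,xs=np.nonzero(m); c,s,a=cv2.minAreaRect(np.c_[xs,ys].astype(np.float32)); print('label px',c,s,a, 'w',ray(ci,*c,.13)[:2],ray(ci,xs.mean(),ys.mean(),.13)[:2])
m=(Z>.11)&(u>396)&(u<525)&(v>150)&(v<215)
for c in (410,450,500):
    q=np.nonzero((Z[140:230,c]>.115))[0]+140; print('hood col',c,ray(ci,c,q.min()-.5,.13)[:2],ray(ci,c,q.max()+.5,.13)[:2])
m=(g<95)&(u>355)&(u<373)&(v>205)&(v<221); ys,xs=np.nonzero(m); print('yoke',xs.min(),xs.max(),ys.min(),ys.max(),ray(ci,xs.min()-.5,212,.058)[:2],ray(ci,xs.max()+.5,212,.058)[:2])
# scanner
dk=(g<60)&(u>380)&(u<462)&(v>248)&(v<283)&(Z>.07)
p=P[dk&(P[...,1]<-.13)]; y=p[:,1]
for a in np.arange(-.36,-.1,.02):
    q=p[(y>a)&(y<a+.02)]; 
    if len(q): print(round(a,2),len(q),np.round([q[:,0].min(),q[:,0].max(),q[:,0].mean(),np.median(q[:,2])],3))
hd=p[(y<-.19)&(y>-.29)]; l=cv2.fitLine(hd[:,:2].astype(np.float32),cv2.DIST_HUBER,0,.01,.01).ravel(); print('handle',l)
# flag high points
m=(Z>.08)&(P[...,1]>-.13)&(P[...,1]<-.05)&(P[...,0]>.45)&(P[...,0]<.6)
for q in P[m]: print(np.round(q,3),end=' ')
E
```

```text
far 163 dir [-0.01756073  0.9998458 ] x at y=0 -0.654761
near 148 dir [-0.01817551  0.99983484] x at y=0 -0.5554962
183 open [0.63911521 0.20925364] hood [ 0.62072526 -0.20777866]
190 open [0.61635789 0.20939138] hood [ 0.59985908 -0.20723624]
197 open [0.59359922 0.20629065] hood [ 0.57899165 -0.20965214]
204 open [0.5709371  0.20643118] hood [ 0.55821238 -0.20910892]
label px (414.5, 187.0) (18.0, 5.0) 90.0 w [ 0.6080698  -0.25483061] [ 0.61241251 -0.25437057]
hood col 410 [ 0.67853111 -0.24346012] [ 0.53850391 -0.23958324]
hood col 450 [ 0.68261437 -0.36229771] [ 0.54269634 -0.35760197]
hood col 500 [ 0.68620983 -0.51045356] [ 0.54349601 -0.50461892]
yoke 357 369 206 217 [ 0.53906249 -0.08652714] [ 0.53847434 -0.12698217]
-0.36 133 [0.343 0.401 0.372 0.083]
-0.34 29 [0.35  0.389 0.371 0.082]
-0.32 53 [0.358 0.39  0.373 0.083]
-0.3 65 [0.359 0.39  0.374 0.086]
-0.28 68 [0.359 0.387 0.373 0.085]
-0.26 65 [0.36  0.39  0.375 0.085]
-0.24 41 [0.363 0.39  0.374 0.083]
-0.22 53 [0.363 0.391 0.375 0.082]
-0.2 5 [0.375 0.379 0.378 0.078]
handle [ 0.0306727   0.9995295   0.37433594 -0.24775
[... 911 characters left out ...]
06  0.173] [ 0.532 -0.109  0.169] [ 0.532 -0.112  0.169] [ 0.531 -0.115  0.169] [ 0.531 -0.1    0.096] [ 0.53  -0.101  0.13 ] [ 0.529 -0.1    0.169] [ 0.529 -0.103  0.172] [ 0.529 -0.106  0.169] [ 0.529 -0.109  0.166] [ 0.529 -0.112  0.165] [ 0.528 -0.114  0.174] [ 0.527 -0.1    0.131] [ 0.526 -0.1    0.173] [ 0.526 -0.103  0.172] [ 0.526 -0.106  0.171] [ 0.526 -0.108  0.174] [ 0.526 -0.111  0.17 ] [ 0.526 -0.114  0.174] [ 0.523 -0.1    0.168] [ 0.523 -0.103  0.17 ] [ 0.523 -0.106  0.17 ] [ 0.523 -0.108  0.172] [ 0.523 -0.111  0.175] [ 0.523 -0.114  0.168] [ 0.52  -0.1    0.173] [ 0.52  -0.103  0.17 ] [ 0.52  -0.106  0.169] [ 0.52  -0.109  0.168] [ 0.52  -0.111  0.17 ] [ 0.52  -0.114  0.17 ]
```

```bash
python3 -m pendant '[{"translation":[0,0,0],"twist":[0,0,0.142],"grip":-1},{"translation":[0,0,0],"twist":[0,0,0.142],"grip":-1},{"translation":[26,-39,0],"twist":[0,0,0],"grip":-1},{"translation":[26,-39,0],"twist":[0,0,0],"grip":-1},{"translation":[26,-39,0],"twist":[0,0,0],"grip":-1},{"translation":[26,-39,0],"twist":[0,0,0],"grip":-1},{"translation":[26,-39,0],"twist":[0,0,0],"grip":-1},{"translation":[26,-39,0],"twist":[0,0,0],"grip":-1},{"translation":[26,-39,0],"twist":[0,0,0],"grip":-1},{"translation":[26,-39,0],"twist":[0,0,0],"grip":-1}]' 10; python3 -c "
from h import *
st()"
```

```text
t: 1.1
tool_pos: [0.3858, -0.2502, 0.2123]
orientation: [-3.131, 0.009, 0.007]
force: [0.3, -2.0, -0.5]
opening: 0.0173
t 1.1 tcp [ 0.3858 -0.2502  0.2123] F [ 0.3 -2.  -0.5] op 0.0173 q [-0.691 -0.245  1.861  0.005  1.536  0.885]
[[ 1.    -0.006 -0.005]
 [-0.006 -1.     0.01 ]
 [-0.005 -0.01  -1.   ]]
```

```bash
python3 -m pendant '[{"translation":[25,-38,0],"twist":[0,0,-0.024],"grip":-1},{"translation":[26,-38,0],"twist":[0,0,0],"grip":-1},{"translation":[26,-38,0],"twist":[0,0,0],"grip":-1},{"translation":[26,-37,0],"twist":[0,0,0],"grip":-1},{"translation":[0,0,36],"twist":[0,0,0],"grip":-1},{"translation":[0,0,36],"twist":[0,0,0],"grip":-1},{"translation":[0,0,0],"twist":[0,0,0],"grip":-1},{"translation":[10,0,0],"twist":[0,0,0],"grip":-1},{"translation":[10,0,0],"twist":[0,0,0],"grip":-1},{"translation":[0,0,0],"twist":[0,0,0],"grip":-1}]' 10; python3 - <<'E'
from h import *
s,M=st(); ci,im,d=cam('wrist'); save(im,'w1.png'); print(np.round(np.linalg.inv(np.r_[np.c_[M,s['tool_pos']],[[0,0,0,1]]])@np.array(ci['cam_to_world']),3), ci['vertical_fov'])
E
```

```text
t: 2.1
tool_pos: [0.5121, -0.0821, 0.1411]
orientation: [-3.13, -0.044, 0.006]
force: [0.5, -0.9, 0.2]
opening: 0.0006
t 2.1 tcp [ 0.5121 -0.0821  0.1411] F [ 0.5 -0.9  0.2] op 0.0006 q [-0.265 -0.034  1.801  0.01   1.381  1.275]
[[ 1.     0.028 -0.004]
 [ 0.028 -1.     0.012]
 [-0.004 -0.012 -1.   ]]
[[-0.001  0.971  0.24   0.066]
 [ 1.     0.001  0.     0.   ]
 [ 0.     0.24  -0.971 -0.165]
 [ 0.     0.     0.     1.   ]] 60.12611837566033
```

View pics/w1.png

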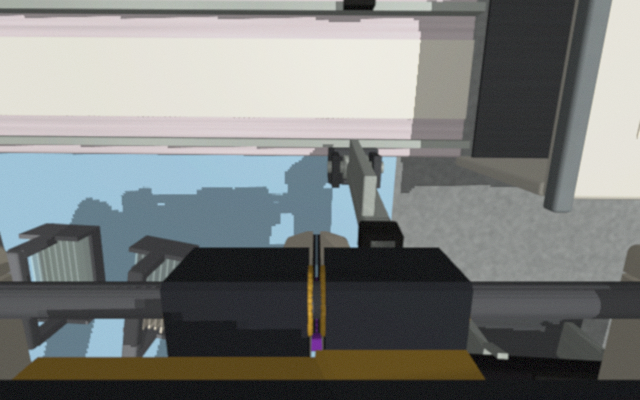

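The wrist view shows the flag arm at columns 361–402, just ahead of the right finger, with the yoke at (352,165). I'll shift about 18 mm sideways and follow the arc.

```bash
python3 -m pendant '[{"translation":[-12,0,0],"twist":[0,0,0],"grip":-1},{"translation":[0,18,0],"twist":[0,0,0],"grip":-1},{"translation":[18,0,0],"twist":[0,0,0],"grip":-1},{"translation":[21,0,4],"twist":[0,0,0],"grip":-1},{"translation":[21,0,5],"twist":[0,0,0],"grip":-1},{"translation":[25,0,12],"twist":[0,0,0],"grip":-1},{"translation":[19,0,18],"twist":[0,0,0],"grip":-1},{"translation":[14,0,24],"twist":[0,0,0],"grip":-1},{"translation":[6,0,22],"twist":[0,0,0],"grip":-1},{"translation":[0,0,0],"twist":[0,0,0],"grip":-1}]' 10; python3 - <<'E'
from h import *
s,M=st(); ci,im,d=cam('wrist'); save(im,'w2.png')
E
```

```text
t: 3.15
tool_pos: [0.6317, -0.103, 0.0661]
orientation: [-3.135, -0.035, -0.013]
force: [-0.6, 0.3, -0.4]
opening: 0.0004
t 3.15 tcp [ 0.6317 -0.103   0.0661] F [-0.6  0.3 -0.4] op 0.0004 q [-0.247  0.344  1.526  0.009  1.265  1.299]
[[ 1.     0.023  0.008]
 [ 0.023 -1.     0.007]
 [ 0.008 -0.007 -1.   ]]
```

View pics/w2.png

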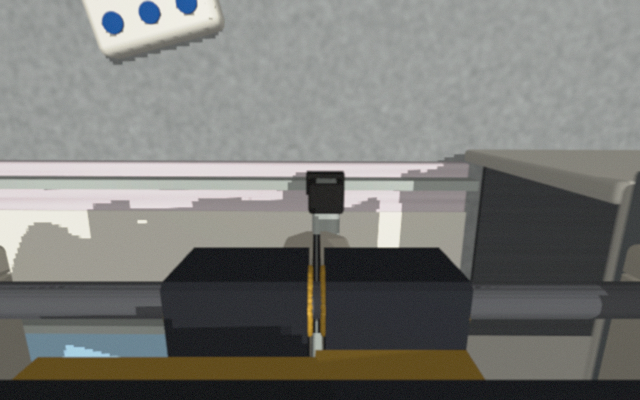

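The flag tip (325,192) is now under the fingers over the lane. I'll press it down.

```bash
python3 -m pendant '[{"translation":[0,0,8],"twist":[0,0,0],"grip":-1},{"translation":[0,0,8],"twist":[0,0,0],"grip":-1},{"translation":[0,0,5],"twist":[0,0,0],"grip":-1},{"translation":[0,0,5],"twist":[0,0,0],"grip":-1},{"translation":[0,0,4],"twist":[0,0,0],"grip":-1},{"translation":[0,0,4],"twist":[0,0,0],"grip":-1},{"translation":[0,0,4],"twist":[0,0,0],"grip":-1},{"translation":[0,0,4],"twist":[0,0,0],"grip":-1},{"translation":[0,0,4],"twist":[0,0,0],"grip":-1},{"translation":[0,0,4],"twist":[0,0,0],"grip":-1}]' 10; python3 -c "
from h import *
st()"
```

```text
t: 4.2
tool_pos: [0.6351, -0.1045, 0.0518]
orientation: [-3.139, -0.036, -0.03]
force: [-15.8, 3.3, 26.5]
opening: 0.0004
t 4.2 tcp [ 0.6351 -0.1045  0.0518] F [-15.8   3.3  26.5] op 0.0004 q [-0.247  0.359  1.536  0.008  1.229  1.298]
[[ 1.     0.023  0.019]
 [ 0.023 -1.     0.003]
 [ 0.019 -0.002 -1.   ]]
```

```bash
cat >> h.py <<'E'
def to(p,yaw,show=True):
    s=robot.read_state(); M=R.from_rotvec(s['orientation']).as_matrix()
    c,q=np.cos(np.radians(yaw)),np.sin(np.radians(yaw)); D=np.array([[c,q,0],[q,-c,0],[0,0,-1.]])
    tw=R.from_matrix(M.T@D).as_rotvec(); dp=np.array(p)-s['tool_pos']
    print('t',round(s['t'],2),'tcp',np.round(s['tool_pos'],4),'F',np.round(s['force'],1),'op',round(s['opening'],4),'twist',np.round(tw,3),'tool mm now',np.round(M.T@dp*1e3,1),'mm after twist',np.round(D.T@dp*1e3,1))
L0=np.array([.607,-.101]); LY=np.array([-.018,.99984]); LX=np.array([.99984,.018])
def lane(x,y): return L0+LX*x+LY*y
E
python3 -m pendant '[{"translation":[0,0,-40],"twist":[-0.003,-0.019,0],"grip":-1},{"translation":[0,0,-50],"twist":[0,0,0],"grip":-1},{"translation":[0,0,-50],"twist":[0,0,0],"grip":-1},{"translation":[-40,-20,0],"twist":[0,0,0],"grip":0},{"translation":[-40,-20,0],"twist":[0,0,0],"grip":0},{"translation":[-40,-20,0],"twist":[0,0,0],"grip":0},{"translation":[-40,-20,0],"twist":[0,0,0],"grip":0},{"translation":[-20,-40,0],"twist":[0,0,0],"grip":0},{"translation":[0,0,0],"twist":[0,0,0],"grip":0},{"translation":[0,0,0],"twist":[0,0,0.1],"grip":0}]' 10; python3 -c "
from h import *
to([.4194,.063,.2],-9.9)"
```

```text
t: 5.2
tool_pos: [0.4483, 0.0133, 0.2042]
orientation: [3.136, -0.124, 0.027]
force: [-0.6, -0.0, 0.2]
opening: 0.0459
t 5.2 tcp [0.4483 0.0133 0.2042] F [-0.6 -0.   0.2] op 0.0459 twist [ 0.002 -0.017  0.094] tool mm now [-32.8 -47.3   3.5] mm after twist [-37.  -44.    4.2]
```

```bash
python3 -m pendant '[{"translation":[-16,-24,2],"twist":[0,-0.017,0],"grip":0},{"translation":[-16,-23,2],"twist":[0,0,0],"grip":0},{"translation":[0,0,0],"twist":[0,0,0.092],"grip":0},{"translation":[0,0,0],"twist":[0,0,0],"grip":0},{"translation":[0,0,0],"twist":[0,0,0],"grip":0},{"translation":[0,0,0],"twist":[0,0,0],"grip":0},{"translation":[0,0,0],"twist":[0,0,0],"grip":0},{"translation":[0,0,0],"twist":[0,0,0],"grip":0},{"translation":[0,0,0],"twist":[0,0,0],"grip":0},{"translation":[0,0,0],"twist":[0,0,0],"grip":0}]' 10; cat >> h.py <<'E'
def bow(img=None,lo=.056,hi=.085):
    "bow rect near TCP from the wrist camera: centre, yaw of long side"
    tp=np.array(robot.read_state()['tool_pos']); ci,im,d=cam('wrist'); P=cloud(ci,d)
    if img: save(im,img)
    m=(d>0)&(P[...,2]>lo)&(P[...,2]<hi)&(np.hypot(P[...,0]-tp[0],P[...,1]-tp[1])<.075)
    n,lab,stt,_=cv2.connectedComponentsWithStats(m.astype(np.uint8))
    for i in range(1,n):
        if stt[i,4]<150: continue
        p=P[lab==i]; c,s,a=cv2.minAreaRect(p[:,:2].astype(np.float32))
        if s[0]<s[1]: a-=90; s=s[::-1]
        a=(a+90)%180-90
        print('bow c',np.round(c,4),'size',np.round(s,4),'yaw',round(a,1),'z',round(float(np.median(p[:,2])),4),'n',len(p),'rgb',im[lab==i].mean(0).round())
    return ci,im,d,P
E
python3 -c "
from h import *
to([.4194,.063,.2],-9.9); bow('w3.png')"
```

```text
t: 6.2
tool_pos: [0.4213, 0.0616, 0.2019]
orientation: [3.127, -0.271, 0.01]
force: [-0.1, -0.3, -1.0]
opening: 0.0467
t 6.2 tcp [0.4213 0.0616 0.2019] F [-0.1 -0.3 -1. ] op 0.0467 twist [ 0.003 -0.007 -0.   ] tool mm now [-2.1 -1.1  1.9] mm after twist [-2.1 -1.1  1.9]
bow c [0.4193 0.0602] size [0.084  0.0118] yaw -10.1 z 0.0691 n 1281 rgb [96. 98. 99.]
```

View pics/w3.png

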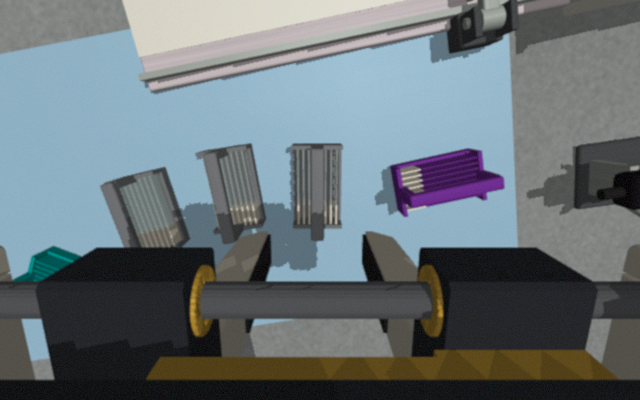

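Wrist view: the target rack's bow is centred between the fingers (col 317), the purple one is to the right at (450,185). I'll descend and grip.

```bash
python3 -m pendant '[{"translation":[-2,2,39],"twist":[0,-0.006,0],"grip":0},{"translation":[0,0,39],"twist":[0,0,0],"grip":0},{"translation":[0,0,39],"twist":[0,0,0],"grip":0},{"translation":[0,0,36],"twist":[0,0,0],"grip":0},{"translation":[0,0,4],"twist":[0,0,0],"grip":0},{"translation":[0,0,0],"twist":[0,0,0],"grip":-1},{"translation":[0,0,0],"twist":[0,0,0],"grip":-1},{"translation":[0,0,0],"twist":[0,0,0],"grip":-1},{"translation":[0,0,0],"twist":[0,0,0],"grip":-1},{"translation":[0,0,0],"twist":[0,0,0],"grip":-1}]' 20; python3 -c "
from h import *
to([*lane(0,.045),.13],1.03)"
```

```text
t: 7.25
tool_pos: [0.4265, 0.0596, 0.0496]
orientation: [3.129, -0.27, 0.024]
force: [0.3, 0.5, -1.0]
opening: 0.0116
t 7.25 tcp [0.4265 0.0596 0.0496] F [ 0.3  0.5 -1. ] op 0.0116 twist [ 0.001 -0.015 -0.19 ] tool mm now [198.   83.1 -77.4] mm after twist [177.6 118.8 -80.4]
```

```bash
python3 -m pendant '[{"translation":[0,0,-45],"twist":[0,-0.015,0],"grip":-1},{"translation":[0,0,-45],"twist":[0,0,0],"grip":-1},{"translation":[0,0,0],"twist":[0,0,-0.095],"grip":-1},{"translation":[0,0,0],"twist":[0,0,-0.095],"grip":-1},{"translation":[29,20,0],"twist":[0,0,0],"grip":-1},{"translation":[29,20,0],"twist":[0,0,0],"grip":-1},{"translation":[29,20,0],"twist":[0,0,0],"grip":-1},{"translation":[29,20,0],"twist":[0,0,0],"grip":-1},{"translation":[29,20,0],"twist":[0,0,0],"grip":-1},{"translation":[0,0,0],"twist":[0,0,0],"grip":-1}]' 20; cat >> h.py <<'E'
def held():
    "far end of the held bow along tool x; rack centre offset from TCP along tool x"
    s=robot.read_state(); M=R.from_rotvec(s['orientation']).as_matrix(); ci,im,d=cam('wrist'); P=(cloud(ci,d)-s['tool_pos'])@M
    m=(d>0)&(abs(P[...,1])<.005)&(P[...,2]>-.032)&(P[...,2]<-.006)&(P[...,0]>.01)&(P[...,0]<.09)
    x=P[m][:,0]; e=np.percentile(x,99); print('held n',len(x),'end x',round(float(e),4),'centre off',round(float(e)-.042,4),'top z rel',np.round(np.percentile(P[m][:,2],[2,10,50]),4)); return ci,im,d,P
E
python3 -c "
from h import *
to([*lane(0.007,.045),.09],1.03); ci,im,d,P=held(); save(im,'w4.png')"
```

```text
t: 8.25
tool_pos: [0.5809, -0.0396, 0.1501]
orientation: [-3.141, -0.045, -0.016]
force: [-0.1, -0.0, -2.0]
opening: 0.0119
t 8.25 tcp [ 0.5809 -0.0396  0.1501] F [-0.1 -0.  -2. ] op 0.0119 twist [-0.    -0.01   0.011] tool mm now [31.2 17.2 60.4] mm after twist [32.  16.8 60.1]
held n 1357 end x 0.0351 centre off -0.0069 top z rel [-0.0211 -0.0206 -0.0198]
```

View pics/w4.png

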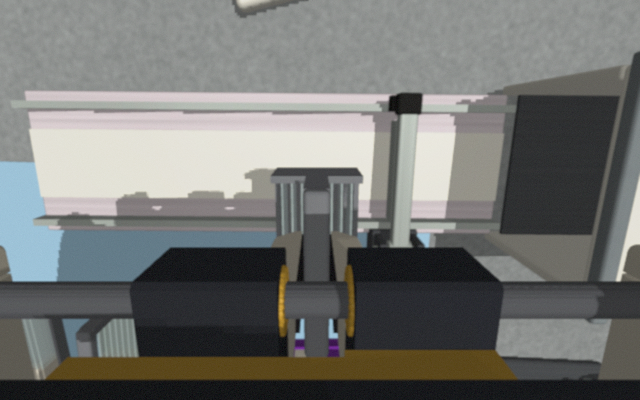

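Held rack is seen at cols 272–362; flag lies level across the lane (col 403), resting on the black catch. I'll refine the lane frame from this view.

```bash
python3 - <<'E'
from h import *
ci,im,d=cam('wrist'); P=cloud(ci,d)
for nm,x0,x1,lo,hi in(('far',.64,.675,-.06,.15),('near',.535,.575,.0,.15),('far2',.64,.675,.08,.17)):
    m=(d>0)&(P[...,2]>.021)&(P[...,2]<.031)&(P[...,0]>x0)&(P[...,0]<x1)&(P[...,1]>lo)&(P[...,1]<hi)
    p=P[m]; 
    if len(p)<20: print(nm,len(p)); continue
    l=cv2.fitLine(p[:,:2].astype(np.float32),cv2.DIST_HUBER,0,.01,.01).ravel(); k=l[0]/l[1]
    r=p[:,0]-(l[2]+k*(p[:,1]-l[3])); print(nm,len(p),'slope',round(k,4),'x at y=-.05',round(l[2]+k*(-.05-l[3]),4),'half',np.round(np.percentile(r,[3,97]),4),'z',np.median(p[:,2]))
m=(d>0)&(P[...,2]>.044)&(P[...,2]<.058)&(P[...,0]>.585)&(P[...,0]<.65)&(P[...,1]<-.08)&(P[...,1]>-.15)
p=P[m]; print('flag y',np.round(np.percentile(p[:,1],[1,50,99]),4),'z',np.median(p[:,2]),len(p), [ (round(a,2),np.round(np.percentile(p[abs(p[:,0]-a)<.006][:,1],[2,98]),4)) for a in(.6,.62,.64) if (abs(p[:,0]-a)<.006).sum()>20])
m=(d>0)&(P[...,2]>.008)&(P[...,2]<.016)&(P[...,0]>.58)&(P[...,0]<.63)&(P[...,1]>.1); print('open end y',np.percentile(P[m][:,1],99))
E
```

```text
far 2017 slope -0.0193 x at y=-.05 0.6564 half [-0.0029  0.0029] z 0.025335746414952565
near 1342 slope -0.0201 x at y=-.05 0.5572 half [-0.0033  0.0026] z 0.025248846973804168
far2 871 slope -0.0174 x at y=-.05 0.6561 half [-0.0029  0.0029] z 0.025341659345945566
flag y [-0.1151 -0.1072 -0.1008] z 0.051168605089369934 1679 [(0.6, array([-0.1149, -0.1016])), (0.62, array([-0.1145, -0.1012])), (0.64, array([-0.114 , -0.1009]))]
open end y 0.20731457777902954
```

```bash
python3 -m pendant '[{"translation":[16,9,0],"twist":[0,-0.01,0.011],"grip":-1},{"translation":[16,8,0],"twist":[0,0,0],"grip":-1},{"translation":[0,0,0],"twist":[0,0,0],"grip":-1},{"translation":[0,0,25],"twist":[0,0,0],"grip":-1},{"translation":[0,0,25],"twist":[0,0,0],"grip":-1},{"translation":[0,0,8],"twist":[0,0,0],"grip":-1},{"translation":[0,0,0],"twist":[0,0,0],"grip":-1},{"translation":[0,0,0],"twist":[0,0,0],"grip":-1},{"translation":[0,0,0],"twist":[0,0,0],"grip":-1},{"translation":[0,0,0],"twist":[0,0,0],"grip":-1}]' 20; python3 -c "
from h import *
to([*lane(0.007,.045),.0625],1.03)"
```

```text
t: 9.35
tool_pos: [0.6071, -0.0474, 0.0978]
orientation: [-3.139, -0.038, -0.003]
force: [-0.5, -0.2, -0.3]
opening: 0.0117
t 9.35 tcp [ 0.6071 -0.0474  0.0978] F [-0.5 -0.2 -0.3] op 0.0117 twist [-0.002 -0.002  0.006] tool mm now [ 5.8  8.7 35.3] mm after twist [ 5.9  8.6 35.3]
```

```bash
python3 -m pendant '[{"translation":[6,8,0],"twist":[0,0,0.005],"grip":-1},{"translation":[0,0,0],"twist":[0,0,0],"grip":-1},{"translation":[0,0,14],"twist":[0,0,0],"grip":-1},{"translation":[0,0,12],"twist":[0,0,0],"grip":-1},{"translation":[0,0,6],"twist":[0,0,0],"grip":-1},{"translation":[0,0,5],"twist":[0,0,0],"grip":-1},{"translation":[0,0,2],"twist":[0,0,0],"grip":-1},{"translation":[0,0,0],"twist":[0,0,0],"grip":-1},{"translation":[0,0,0],"twist":[0,0,0],"grip":-1},{"translation":[0,0,0],"twist":[0,0,0],"grip":-1}]' 20; python3 -c "
from h import *
to([*lane(0.007,.025),.0625],1.03)"
```

```text
t: 10.35
tool_pos: [0.6169, -0.0566, 0.0603]
orientation: [-3.14, -0.029, -0.012]
force: [-1.6, 0.1, 1.9]
opening: 0.0117
t 10.35 tcp [ 0.6169 -0.0566  0.0603] F [-1.6  0.1  1.9] op 0.0117 twist [-0.001 -0.008  0.   ] tool mm now [-3.7 19.2 -2.2] mm after twist [-3.7 19.2 -2.2]
```

```bash
python3 -m pendant '[{"translation":[-3,0,-1],"twist":[0,-0.008,0],"grip":-1},{"translation":[0,7,0],"twist":[0,0,0],"grip":-1},{"translation":[0,7,0],"twist":[0,0,0],"grip":-1},{"translation":[0,4,0],"twist":[0,0,0],"grip":-1},{"translation":[0,3,0],"twist":[0,0,0],"grip":-1},{"translation":[0,2,0],"twist":[0,0,0],"grip":-1},{"translation":[0,2,0],"twist":[0,0,0],"grip":-1},{"translation":[0,0,0],"twist":[0,0,0],"grip":-1},{"translation":[0,0,0],"twist":[0,0,0],"grip":-1},{"translation":[0,0,0],"twist":[0,0,0],"grip":-1}]' 20; python3 -c "
from h import *
to([*lane(0.007,.025),.0625],1.03)"
```

```text
t: 11.35
tool_pos: [0.6134, -0.0767, 0.0611]
orientation: [-3.127, -0.03, 0.005]
force: [-0.5, 3.8, 0.1]
opening: 0.0118
t 11.35 tcp [ 0.6134 -0.0767  0.0611] F [-0.5  3.8  0.1] op 0.0118 twist [-0.014  0.003  0.001] tool mm now [ 0.1 -0.8 -1.4] mm after twist [ 0.1 -0.8 -1.4]
```

```bash
python3 -m pendant '[{"translation":[0,0,0],"twist":[0,0,0],"grip":-0.35},{"translation":[0,0,0],"twist":[0,0,0],"grip":-0.35},{"translation":[0,0,0],"twist":[0,0,0],"grip":-0.35},{"translation":[0,0,-30],"twist":[-0.014,0,0],"grip":-0.35},{"translation":[0,0,-50],"twist":[0,0,0],"grip":0},{"translation":[0,0,-50],"twist":[0,0,0],"grip":0},{"translation":[-26,-35,-10],"twist":[0,0,0],"grip":0},{"translation":[-26,-35,0],"twist":[0,0,0],"grip":0},{"translation":[-26,-35,0],"twist":[0,0,0],"grip":0},{"translation":[-26,-35,0],"twist":[0,0,0],"grip":0}]' 20; python3 -c "
from h import *
to([.4315,.149,.2],-.5)"
```

```text
t: 12.35
tool_pos: [0.5071, 0.0576, 0.207]
orientation: [3.137, 0.014, -0.001]
force: [1.1, 0.0, 0.7]
opening: 0.0466
t 12.35 tcp [0.5071 0.0576 0.207 ] F [1.1 0.  0.7] op 0.0466 twist [0.004 0.    0.017] tool mm now [-74.8 -92.1   6.6] mm after twist [-76.4 -90.7   7. ]
```

```bash
python3 -m pendant '[{"translation":[-28,-34,3],"twist":[0,0,0],"grip":0},{"translation":[-28,-34,3],"twist":[0,0,0.012],"grip":0},{"translation":[-22,-26,0],"twist":[0,0,0],"grip":0},{"translation":[0,0,0],"twist":[0,0,0],"grip":0},{"translation":[0,0,0],"twist":[0,0,0],"grip":0},{"translation":[0,0,0],"twist":[0,0,0],"grip":0},{"translation":[0,0,0],"twist":[0,0,0],"grip":0},{"translation":[0,0,0],"twist":[0,0,0],"grip":0},{"translation":[0,0,0],"twist":[0,0,0],"grip":0},{"translation":[0,0,0],"twist":[0,0,0],"grip":0}]' 20; python3 -c "
from h import *
to([.4315,.149,.2],-.5); bow(); to([.4315,.149,.047],-.5)"
```

```text
t: 13.35
tool_pos: [0.4263, 0.1534, 0.202]
orientation: [3.137, -0.008, 0.008]
force: [0.1, 0.2, 0.6]
opening: 0.0464
t 13.35 tcp [0.4263 0.1534 0.202 ] F [0.1 0.2 0.6] op 0.0464 twist [ 0.005 -0.005  0.004] tool mm now [5.2 4.3 2.1] mm after twist [5.2 4.3 2. ]
bow c [0.4316 0.1469] size [0.0835 0.012 ] yaw -1.3 z 0.0692 n 1266 rgb [92. 93. 95.]
t 13.4 tcp [0.4263 0.1534 0.202 ] F [-0.5  0.6  0.5] op 0.0465 twist [ 0.005 -0.005  0.004] tool mm now [  4.4   3.6 155.1] mm after twist [  5.2   4.4 155. ]
```

```bash
python3 -m pendant '[{"translation":[2,7,39],"twist":[0,-0.005,0.014],"grip":0},{"translation":[0,0,39],"twist":[0,0,0],"grip":0},{"translation":[0,0,39],"twist":[0,0,0],"grip":0},{"translation":[0,0,36],"twist":[0,0,0],"grip":0},{"translation":[0,0,4],"twist":[0,0,0],"grip":0},{"translation":[0,0,0],"twist":[0,0,0],"grip":-1},{"translation":[0,0,0],"twist":[0,0,0],"grip":-1},{"translation":[0,0,0],"twist":[0,0,0],"grip":-1},{"translation":[0,0,0],"twist":[0,0,0],"grip":-1},{"translation":[0,0,0],"twist":[0,0,0],"grip":-1}]' 20; python3 -c "
from h import *
to([.4316,.1469,.13],1.03)"
```

```text
t: 14.4
tool_pos: [0.4362, 0.1463, 0.0498]
orientation: [3.14, -0.033, 0.023]
force: [-0.3, -0.3, -1.7]
opening: 0.0119
t 14.4 tcp [0.4362 0.1463 0.0498] F [-0.3 -0.3 -1.7] op 0.0119 twist [ 0.001 -0.015 -0.039] tool mm now [ -3.5  -0.4 -80.3] mm after twist [ -4.6  -0.7 -80.2]
```

```bash
python3 -m pendant '[{"translation":[0,0,-48],"twist":[0,-0.015,0],"grip":-1},{"translation":[0,0,-48],"twist":[0,0,0],"grip":-1},{"translation":[0,0,0],"twist":[0,0,-0.039],"grip":-1},{"translation":[34,31,0],"twist":[0,0,0],"grip":-1},{"translation":[34,31,0],"twist":[0,0,0],"grip":-1},{"translation":[34,31,0],"twist":[0,0,0],"grip":-1},{"translation":[34,31,0],"twist":[0,0,0],"grip":-1},{"translation":[34,31,0],"twist":[0,0,0],"grip":-1},{"translation":[8,10,0],"twist":[0,0,0],"grip":-1},{"translation":[0,0,0],"twist":[0,0,0],"grip":-1}]' 20; python3 -c "
from h import *
held(); to([*lane(0.0046,.095),.063],1.03)"
```

```text
t: 15.4
tool_pos: [0.6239, -0.0198, 0.1536]
orientation: [3.141, 0.039, 0.008]
force: [-1.0, 1.1, -2.6]
opening: 0.0119
held n 1444 end x 0.0373 centre off -0.0047 top z rel [-0.0208 -0.0203 -0.0195]
t 15.45 tcp [ 0.6233 -0.0191  0.1535] F [-1.2 -0.5 -1.9] op 0.0117 twist [ 0.    -0.005  0.007] tool mm now [-13.5 -13.5  90.5] mm after twist [-13.2 -13.4  90.5]
```

```bash
python3 -m pendant '[{"translation":[-14,-14,0],"twist":[0,-0.005,0.006],"grip":-1},{"translation":[0,0,0],"twist":[0,0,0],"grip":-1},{"translation":[0,0,25],"twist":[0,0,0],"grip":-1},{"translation":[0,0,25],"twist":[0,0,0],"grip":-1},{"translation":[0,0,8],"twist":[0,0,0],"grip":-1},{"translation":[0,0,0],"twist":[0,0,0],"grip":-1},{"translation":[0,0,0],"twist":[0,0,0],"grip":-1},{"translation":[0,0,0],"twist":[0,0,0],"grip":-1},{"translation":[0,0,0],"twist":[0,0,0],"grip":-1},{"translation":[0,0,0],"twist":[0,0,0],"grip":-1}]' 20; python3 -c "
from h import *
to([*lane(0.0046,.095),.063],1.03)"
```

```text
t: 16.45
tool_pos: [0.6074, 0.0015, 0.101]
orientation: [-3.141, -0.042, -0.011]
force: [0.3, -1.1, -2.5]
opening: 0.0116
t 16.45 tcp [0.6074 0.0015 0.101 ] F [ 0.3 -1.1 -2.5] op 0.0116 twist [-0.    -0.007  0.009] tool mm now [ 2.   7.5 38. ] mm after twist [ 2.3  7.4 38. ]
```

```bash
python3 -m pendant '[{"translation":[0,6,0],"twist":[0,-0.005,0.008],"grip":-1},{"translation":[0,0,16],"twist":[0,0,0],"grip":-1},{"translation":[0,0,12],"twist":[0,0,0],"grip":-1},{"translation":[0,0,6],"twist":[0,0,0],"grip":-1},{"translation":[0,0,5],"twist":[0,0,0],"grip":-1},{"translation":[0,0,0],"twist":[0,0,0],"grip":-1},{"translation":[0,7,0],"twist":[0,0,0],"grip":-1},{"translation":[0,6,0],"twist":[0,0,0],"grip":-1},{"translation":[0,0,0],"twist":[0,0,0],"grip":-1},{"translation":[0,0,0],"twist":[0,0,0],"grip":-1}]' 20; python3 -c "
from h import *
to([*lane(0.0046,.075),.063],1.03)"
```

```text
t: 17.45
tool_pos: [0.6102, -0.0192, 0.0605]
orientation: [3.141, 0.027, 0.009]
force: [-0.2, 1.7, 3.1]
opening: 0.0119
t 17.45 tcp [ 0.6102 -0.0192  0.0605] F [-0.2  1.7  3.1] op 0.0119 twist [ 0.    -0.006 -0.001] tool mm now [-0.1  6.7 -2.5] mm after twist [-0.1  6.7 -2.5]
```

```bash
python3 -m pendant '[{"translation":[0,4,-1],"twist":[0,-0.005,0],"grip":-1},{"translation":[0,3,0],"twist":[0,0,0],"grip":-1},{"translation":[0,3,0],"twist":[0,0,0],"grip":-1},{"translation":[0,2,0],"twist":[0,0,0],"grip":-1},{"translation":[0,2,0],"twist":[0,0,0],"grip":-1},{"translation":[0,0,0],"twist":[0,0,0],"grip":-0.35},{"translation":[0,0,0],"twist":[0,0,0],"grip":-0.35},{"translation":[0,0,0],"twist":[0,0,0],"grip":-0.35},{"translation":[0,0,-30],"twist":[0,0,0],"grip":-0.35},{"translation":[0,0,-50],"twist":[0,0,0],"grip":0}]' 20; python3 -c "
from h import *
to([.4205,.239,.2],3)"
```

```text
t: 18.45
tool_pos: [0.6041, -0.0285, 0.1338]
orientation: [-3.13, -0.029, 0.026]
force: [1.2, 0.0, 0.1]
opening: 0.0347
t 18.45 tcp [ 0.6041 -0.0285  0.1338] F [1.2 0.  0.1] op 0.0347 twist [-0.012  0.016 -0.034] tool mm now [-179.6 -271.6  -60.1] mm after twist [-169.3 -276.7  -66.2]
```

```bash
python3 -m pendant '[{"translation":[0,0,-45],"twist":[-0.012,0.012,0],"grip":0},{"translation":[-24,-38,-20],"twist":[0,0,0],"grip":0},{"translation":[-24,-38,0],"twist":[0,0,0],"grip":0},{"translation":[-24,-38,0],"twist":[0,0,0],"grip":0},{"translation":[-24,-38,0],"twist":[0,0,0],"grip":0},{"translation":[-24,-38,0],"twist":[0,0,-0.03],"grip":0},{"translation":[-24,-38,0],"twist":[0,0,0],"grip":0},{"translation":[-24,-38,0],"twist":[0,0,0],"grip":0},{"translation":[0,0,0],"twist":[0,0,0],"grip":0},{"translation":[0,0,0],"twist":[0,0,0],"grip":0}]' 20; python3 -c "
from h import *
bow(); to([.4205,.239,.047],3)"
```

```text
t: 19.45
tool_pos: [0.4308, 0.237, 0.2109]
orientation: [3.136, 0.068, 0.029]
force: [0.7, -0.8, -0.4]
opening: 0.0466
bow c [0.4213 0.2392] size [0.0835 0.012 ] yaw 3.6 z 0.0692 n 1176 rgb [81. 83. 84.]
t 19.5 tcp [0.431  0.2368 0.2109] F [ 0.7  0.9 -0.3] op 0.0465 twist [ 0.004 -0.018 -0.01 ] tool mm now [-13.3  -3.3 163.6] mm after twist [-10.4  -2.7 163.9]
```

```bash
python3 -m pendant '[{"translation":[-14,-3,20],"twist":[0,-0.018,-0.018],"grip":0},{"translation":[0,0,44],"twist":[0,0,0],"grip":0},{"translation":[0,0,44],"twist":[0,0,0],"grip":0},{"translation":[0,0,40],"twist":[0,0,0],"grip":0},{"translation":[0,0,13],"twist":[0,0,0],"grip":0},{"translation":[0,0,0],"twist":[0,0,0],"grip":-1},{"translation":[0,0,0],"twist":[0,0,0],"grip":-1},{"translation":[0,0,0],"twist":[0,0,0],"grip":-1},{"translation":[0,0,0],"twist":[0,0,0],"grip":-1},{"translation":[0,0,0],"twist":[0,0,0],"grip":-1}]' 20; python3 -c "
from h import *
to([.4213,.2392,.13],1.03)"
```

```text
t: 20.5
tool_pos: [0.4287, 0.2306, 0.0503]
orientation: [3.138, 0.072, 0.017]
force: [0.2, -0.6, -1.5]
opening: 0.0125
t 20.5 tcp [0.4287 0.2306 0.0503] F [ 0.2 -0.6 -1.5] op 0.0125 twist [ 0.003 -0.011  0.028] tool mm now [ -6.1  -8.7 -79.8] mm after twist [ -7.2  -8.7 -79.7]
```

```bash
python3 -m pendant '[{"translation":[0,0,-48],"twist":[0,-0.011,0],"grip":-1},{"translation":[0,0,-48],"twist":[0,0,0],"grip":-1},{"translation":[0,0,0],"twist":[0,0,0.028],"grip":-1},{"translation":[34,34,0],"twist":[0,0,0],"grip":-1},{"translation":[34,34,0],"twist":[0,0,0],"grip":-1},{"translation":[34,34,0],"twist":[0,0,0],"grip":-1},{"translation":[34,34,0],"twist":[0,0,0],"grip":-1},{"translation":[32,34,0],"twist":[0,0,0],"grip":-1},{"translation":[0,0,0],"twist":[0,0,0],"grip":-1},{"translation":[0,0,0],"twist":[0,0,0],"grip":-1}]' 20; python3 -c "
from h import *
ci,im,d,P=held(); save(im,'w5.png'); to([*lane(0.0072,.15),.063],1.03)"
```

```text
t: 21.5
tool_pos: [0.6057, 0.0596, 0.1514]
orientation: [3.139, 0.031, 0.01]
force: [-1.0, 0.7, -1.9]
opening: 0.0118
held n 1484 end x 0.0361 centre off -0.0059 top z rel [-0.0231 -0.0226 -0.0218]
t 21.55 tcp [0.6055 0.0596 0.1514] F [-0.5 -0.4 -2.6] op 0.0116 twist [ 0.003 -0.006  0.002] tool mm now [ 5.2 10.4 88.4] mm after twist [ 5.8 10.6 88.4]
```

View pics/w5.png

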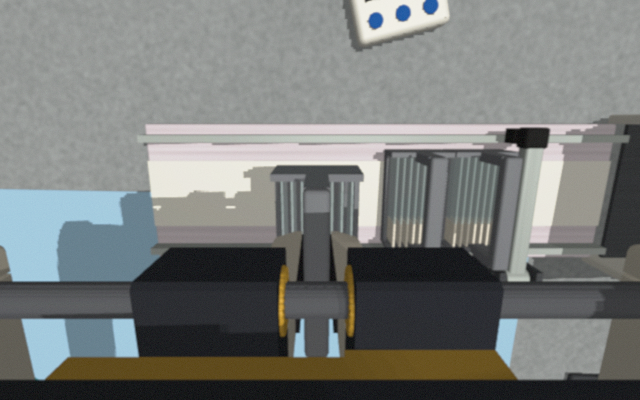

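Two racks stand in the lane against the stop (cols 385–520), the third is held squarely (272–362).

```bash
python3 -m pendant '[{"translation":[1,10,0],"twist":[0,-0.006,0],"grip":-1},{"translation":[0,0,0],"twist":[0,0,0],"grip":-1},{"translation":[0,0,25],"twist":[0,0,0],"grip":-1},{"translation":[0,0,25],"twist":[0,0,0],"grip":-1},{"translation":[0,0,8],"twist":[0,0,0],"grip":-1},{"translation":[0,0,0],"twist":[0,0,0],"grip":-1},{"translation":[0,0,0],"twist":[0,0,0],"grip":-1},{"translation":[0,0,0],"twist":[0,0,0],"grip":-1},{"translation":[0,0,0],"twist":[0,0,0],"grip":-1},{"translation":[0,0,0],"twist":[0,0,0],"grip":-1}]' 20; python3 -c "
from h import *
to([*lane(0.006,.15),.063],1.03)"
```

```text
t: 22.55
tool_pos: [0.607, 0.054, 0.0983]
orientation: [3.139, 0.043, 0.012]
force: [0.1, -0.8, -1.6]
opening: 0.0118
t 22.55 tcp [0.607  0.054  0.0983] F [ 0.1 -0.8 -1.6] op 0.0118 twist [ 0.002 -0.008  0.009] tool mm now [ 2.9  5.  35.4] mm after twist [ 3.2  5.  35.3]
```

```bash
python3 -m pendant '[{"translation":[1,6,0],"twist":[0,-0.005,0.008],"grip":-1},{"translation":[0,0,16],"twist":[0,0,0],"grip":-1},{"translation":[0,0,12],"twist":[0,0,0],"grip":-1},{"translation":[0,0,6],"twist":[0,0,0],"grip":-1},{"translation":[0,0,5],"twist":[0,0,0],"grip":-1},{"translation":[0,0,0],"twist":[0,0,0],"grip":-1},{"translation":[0,7,0],"twist":[0,0,0],"grip":-1},{"translation":[0,6,0],"twist":[0,0,0],"grip":-1},{"translation":[0,0,0],"twist":[0,0,0],"grip":-1},{"translation":[0,0,0],"twist":[0,0,0],"grip":-1}]' 20; python3 -c "
from h import *
to([*lane(0.006,.125),.061],1.03)"
```

```text
t: 23.55
tool_pos: [0.6115, 0.0337, 0.0587]
orientation: [3.14, 0.029, 0.013]
force: [-1.0, 1.8, 3.9]
opening: 0.0121
t 23.55 tcp [0.6115 0.0337 0.0587] F [-1.   1.8  3.9] op 0.0121 twist [ 0.002 -0.008  0.   ] tool mm now [-0.9  9.6 -2.3] mm after twist [-0.9  9.6 -2.3]
```

```bash
python3 -m pendant '[{"translation":[0,5,-1],"twist":[0,-0.005,0],"grip":-1},{"translation":[0,4,0],"twist":[0,0,0],"grip":-1},{"translation":[0,3,0],"twist":[0,0,0],"grip":-1},{"translation":[0,2,0],"twist":[0,0,0],"grip":-1},{"translation":[0,2,0],"twist":[0,0,0],"grip":-1},{"translation":[0,0,0],"twist":[0,0,0],"grip":-0.35},{"translation":[0,0,0],"twist":[0,0,0],"grip":-0.35},{"translation":[0,0,0],"twist":[0,0,0],"grip":-0.35},{"translation":[0,0,-40],"twist":[0,0,0],"grip":-0.35},{"translation":[0,-10,-50],"twist":[0,0,0],"grip":-1}]' 20; python3 -c "
from h import *
to([*lane(0,.2),.13],1.03)"
```

```text
t: 24.55
tool_pos: [0.6044, 0.0299, 0.1415]
orientation: [-3.134, -0.028, 0.025]
force: [1.2, -0.5, 0.5]
opening: 0.0258
t 24.55 tcp [0.6044 0.0299 0.1415] F [ 1.2 -0.5  0.5] op 0.0258 twist [-0.007  0.016 -0.   ] tool mm now [  0.4 -69.   12. ] mm after twist [  0.2 -69.   11.5]
```

```bash
python3 -m pendant '[{"translation":[0,-37,0],"twist":[-0.007,0.014,0],"grip":-1},{"translation":[0,-37,0],"twist":[0,0,0],"grip":-1},{"translation":[0,0,0],"twist":[0,0,0],"grip":-1},{"translation":[0,0,45],"twist":[0,0,0],"grip":-1},{"translation":[0,0,45],"twist":[0,0,0],"grip":-1},{"translation":[0,0,20],"twist":[0,0,0],"grip":-1},{"translation":[0,0,3],"twist":[0,0,0],"grip":-1},{"translation":[0,5,0],"twist":[0,0,0],"grip":-1},{"translation":[0,0,0],"twist":[0,0,0],"grip":-1},{"translation":[0,0,0],"twist":[0,0,0],"grip":-1}]' 20; python3 -c "
from h import *
to([*lane(0,.1675),.027],1.03)"
```

```text
t: 25.55
tool_pos: [0.6143, 0.0958, 0.0404]
orientation: [3.138, 0.024, 0.033]
force: [-0.0, 0.1, 0.8]
opening: 0.0002
t 25.55 tcp [0.6143 0.0958 0.0404] F [-0.   0.1  0.8] op 0.0002 twist [ 0.004 -0.021 -0.003] tool mm now [-11.   29.1  13.3] mm after twist [-10.8  29.1  13.4]
```

```bash
python3 -m pendant '[{"translation":[-10,0,13],"twist":[0,-0.02,0],"grip":-1},{"translation":[0,10,0],"twist":[0,0,0],"grip":-1},{"translation":[0,8,0],"twist":[0,0,0],"grip":-1},{"translation":[0,4,0],"twist":[0,0,0],"grip":-1},{"translation":[0,4,0],"twist":[0,0,0],"grip":-1},{"translation":[0,3,0],"twist":[0,0,0],"grip":-1},{"translation":[0,3,0],"twist":[0,0,0],"grip":-1},{"translation":[0,3,0],"twist":[0,0,0],"grip":-1},{"translation":[0,3,0],"twist":[0,0,0],"grip":-1},{"translation":[0,3,0],"twist":[0,0,0],"grip":-1}]' 20; python3 -c "
from h import *
to([*lane(0,.1675),.027],1.03)"
```

```text
t: 26.55
tool_pos: [0.6068, 0.0636, 0.0305]
orientation: [-3.126, -0.026, -0.009]
force: [-0.7, 13.3, -0.3]
opening: 0.0005
t 26.55 tcp [0.6068 0.0636 0.0305] F [-0.7 13.3 -0.3] op 0.0005 twist [-0.015 -0.006 -0.001] tool mm now [-2.7 -2.9  3.6] mm after twist [-2.7 -2.9  3.5]
```

```bash
python3 -m pendant '[{"translation":[0,-25,0],"twist":[-0.015,0,0],"grip":-1},{"translation":[0,0,-50],"twist":[0,0,0],"grip":-1},{"translation":[0,0,-50],"twist":[0,0,0],"grip":-1},{"translation":[0,0,-50],"twist":[0,0,0],"grip":-1},{"translation":[0,0,-50],"twist":[0,0,0],"grip":-1},{"translation":[-30,30,0],"twist":[0,0,0],"grip":-1},{"translation":[-30,40,0],"twist":[0,0,0],"grip":-1},{"translation":[-30,40,0],"twist":[0,0,0],"grip":-1},{"translation":[0,0,0],"twist":[0,0,0],"grip":-1},{"translation":[0,0,0],"twist":[0,0,0],"grip":-1}]' 20; cat > row.py <<'E'
from h import *
import sys
s,M=st(); ci,im,d=cam('wrist'); P=cloud(ci,d); save(im,sys.argv[1])
m=(d>0)&(P[...,2]>.074)&(P[...,2]<.09)&(P[...,0]>.54)&(P[...,0]<.67)&(P[...,1]>-.11)&(P[...,1]<.2)
n,lab,stt,_=cv2.connectedComponentsWithStats(m.astype(np.uint8))
for i in range(1,n):
    if stt[i,4]<100: continue
    p=P[lab==i]; c,sz,a=cv2.minAreaRect(p[:,:2].astype(np.float32)); q=np.array(c)-L0
    if sz[0]<sz[1]: a-=90
    print('bow lane x,y',np.round([q@LX,q@LY],4),'size',np.round(sz,4),'yaw',round((a+90)%180-90,1),'z',np.median(p[:,2]))
E
python3 row.py w6.png
```

```text
t: 27.55
tool_pos: [0.5152, -0.0246, 0.24]
orientation: [3.14, 0.032, 0.016]
force: [0.3, -0.0, 0.5]
opening: 0.0005
t 27.55 tcp [ 0.5152 -0.0246  0.24  ] F [ 0.3 -0.   0.5] op 0.0005 q [-1.470e-01 -1.180e-01  1.699e+00  1.000e-03  1.550e+00  1.403e+00]
[[ 1.     0.02   0.01 ]
 [ 0.02  -1.    -0.001]
 [ 0.01   0.001 -1.   ]]
bow lane x,y [-0.0006  0.1244] size [0.083  0.0123] yaw 1.1 z 0.08114676225072848
bow lane x,y [-0.0014  0.0741] size [0.083  0.0113] yaw 1.0 z 0.08122017186070879
bow lane x,y [-0.0012  0.0245] size [0.0832 0.0123] yaw 1.2 z 0.08112950351019202
```

View pics/w6.png

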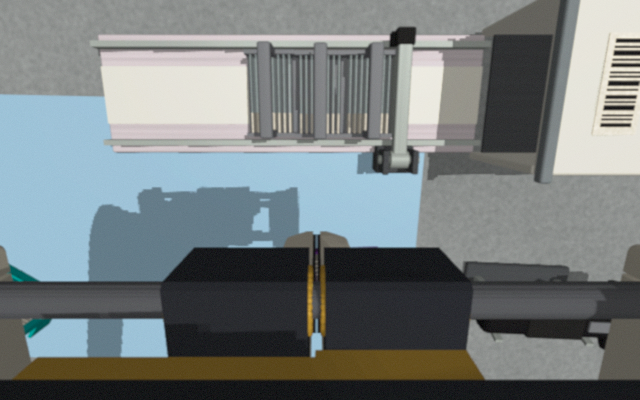

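The row is closed up: bows at lane y 24.5, 74.1 and 124.4 mm, all square. The label is at the right (615,85) and the flag is down. Now for the scanner.

```bash
python3 -m pendant '[{"translation":[0,0,0],"twist":[0,0,-0.149],"grip":0.2},{"translation":[0,0,0],"twist":[0,0,-0.149],"grip":0.2},{"translation":[0,0,0],"twist":[0,0,-0.149],"grip":0.2},{"translation":[0,0,0],"twist":[0,0,-0.149],"grip":0.2},{"translation":[0,0,0],"twist":[0,0,-0.149],"grip":0.2},{"translation":[0,0,0],"twist":[0,0,-0.149],"grip":0.2},{"translation":[0,0,0],"twist":[0,0,-0.149],"grip":0.2},{"translation":[0,0,0],"twist":[0,0,-0.149],"grip":0.2},{"translation":[0,0,0],"twist":[0,0,-0.149],"grip":0.2},{"translation":[0,0,0],"twist":[0,0,-0.149],"grip":0.2}]' 20; python3 -c "
from h import *
to([.376,-.2,.25],88.2)"
```

```text
t: 28.6
tool_pos: [0.5214, -0.0131, 0.2373]
orientation: [2.267, 2.171, 0.009]
force: [-0.4, 0.8, 0.1]
opening: 0.0556
t 28.6 tcp [ 0.5214 -0.0131  0.2373] F [-0.4  0.8  0.1] op 0.0556 twist [ 0.006 -0.002 -0.012] tool mm now [-192.9 -137.2  -14. ] mm after twist [-191.3 -139.5  -12.7]
```

```bash
python3 -m pendant '[{"translation":[-39,-29,-4],"twist":[0,0,0],"grip":0.2},{"translation":[-39,-29,-4],"twist":[0,0,0],"grip":0.2},{"translation":[-39,-29,-4],"twist":[0,0,0],"grip":0.2},{"translation":[-39,-29,0],"twist":[0,0,0],"grip":0.2},{"translation":[-39,-29,0],"twist":[0,0,0],"grip":0.2},{"translation":[-8,-6,0],"twist":[0,0,0],"grip":0.2},{"translation":[0,0,0],"twist":[0,0,0],"grip":0.2},{"translation":[0,0,0],"twist":[0,0,0],"grip":0.2},{"translation":[0,0,0],"twist":[0,0,0],"grip":0.2},{"translation":[0,0,0],"twist":[0,0,0],"grip":0.2}]' 20; python3 - <<'E'
from h import *
to([.376,-.24,.25],88.2); ci,im,d=cam('wrist'); save(im,'w7.png'); P=cloud(ci,d); np.save('w7P.npy',P); np.save('w7d.npy',d)
near=(abs(P[...,0]-.376)<.06)&(P[...,1]>-.42)&(P[...,1]<-.12)&(d>0)
def rc(m,n):
    k,lab,s,_=cv2.connectedComponentsWithStats(m.astype(np.uint8)); 
    for i in range(1,k):
        if s[i,4]<80: continue
        p=P[lab==i]; c,z,a=cv2.minAreaRect(p[:,:2].astype(np.float32)); print(n,'c',np.round(c,4),'size',np.round(z,4),'ang',round(a,1),'z',round(float(np.median(p[:,2])),4),s[i,4])
rc(near&(P[...,2]>.078)&(P[...,2]<.092),'handle top'); rc(near&(P[...,2]>.066)&(P[...,2]<.0775),'prongs'); rc(near&(P[...,2]>.004)&(P[...,2]<.012),'foot')
E
```

```text
t: 29.6
tool_pos: [0.3675, -0.2077, 0.2461]
orientation: [-2.238, -2.201, -0.011]
force: [-0.5, 0.5, 0.2]
opening: 0.0561
t 29.6 tcp [ 0.3675 -0.2077  0.2461] F [-0.5  0.5  0.2] op 0.0561 twist [ 0.003 -0.007  0.014] tool mm now [-32.2   9.1  -4. ] mm after twist [-32.1   9.5  -3.9]
handle top c [ 0.3756 -0.2565] size [0.1008 0.0324] ang 88.7 z 0.0825 2956
handle top c [ 0.3721 -0.3576] size [0.0134 0.0646] ang 88.2 z 0.084 480
prongs c [ 0.3753 -0.1983] size [0.0299 0.0222] ang 4.9 z 0.0727 264
foot c [ 0.3535 -0.2764] size [0.1291 0.0298] ang 86.7 z 0.0072 1325
foot c [ 0.3981 -0.2259] size [0.0253 0.0266] ang 88.3 z 0.007 261
foot c [ 0.4026 -0.2937] size [0.0971 0.0137] ang 88.4 z 0.0073 738
```

View pics/w7.png

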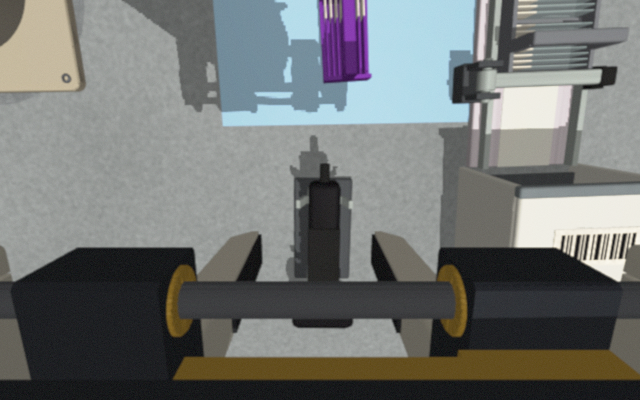

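The scanner lies in its stand at cols 305–345 with its head hidden towards the bottom and the cable stub up at (323,175). Foot centre is about (.374,-.277).

```bash
python3 -m pendant '[{"translation":[-36,4,0],"twist":[0,-0.006,0.014],"grip":0.2},{"translation":[-36,4,0],"twist":[0,0,0],"grip":0.2},{"translation":[0,0,45],"twist":[0,0,0],"grip":0.2},{"translation":[0,0,45],"twist":[0,0,0],"grip":0.2},{"translation":[0,0,0],"twist":[0,0,0],"grip":0.2},{"translation":[0,0,0],"twist":[0,0,0],"grip":0.2},{"translation":[0,0,0],"twist":[0,0,0],"grip":0.2},{"translation":[0,0,0],"twist":[0,0,0],"grip":0.2},{"translation":[0,0,0],"twist":[0,0,0],"grip":0.2},{"translation":[0,0,0],"twist":[0,0,0],"grip":0.2}]' 20; python3 - <<'E'
from h import *
to([.375,-.277,.05],88.4); ci,im,d=cam('wrist'); P=cloud(ci,d)
near=(abs(P[...,0]-.376)<.045)&(P[...,1]>-.42)&(P[...,1]<-.12)&(d>0)
Z=P[...,2]
m=near&(Z>.076)&(Z<.095)
y=P[m][:,1]; print('handle y',np.percentile(y,[0.5,50,99.5]))
for a in np.arange(-.31,-.18,.01):
    q=P[near&(Z>.03)&(abs(P[...,1]-a)<.005)]
    if len(q): h=q[q[:,2]>q[:,2].max()-.006]; print(round(a,3),len(q),'zmax',round(float(np.percentile(q[:,2],98)),4),'x',np.round(np.percentile(h[:,0],[2,98]),4))
q=P[near&(Z>.004)&(Z<.012)]; print('foot y',np.percentile(q[:,1],[1,99]))
E
```

```text
t: 30.65
tool_pos: [0.3833, -0.2805, 0.1637]
orientation: [2.231, 2.19, 0.007]
force: [-1.0, -0.0, 0.2]
opening: 0.0557
t 30.65 tcp [ 0.3833 -0.2805  0.1637] F [-1.  -0.   0.2] op 0.0557 twist [0.014 0.007 0.009] tool mm now [  4.2  -9.9 113.5] mm after twist [  3.3  -8.3 113.7]
handle y [-0.34168135 -0.26770438 -0.2067501 ]
-0.31 471 zmax 0.0844 x [0.3594 0.3888]
-0.3 536 zmax 0.0848 x [0.3588 0.3896]
-0.29 1092 zmax 0.2363 x [0.3531 0.4125]
-0.28 2375 zmax 0.2483 x [0.3531 0.4124]
-0.27 5396 zmax 0.2614 x [0.3513 0.4127]
-0.26 28061 zmax 0.2843 x [0.3339 0.4194]
-0.25 21649 zmax 0.2719 x [0.3318 0.3569]
-0.24 7037 zmax 0.271 x [0.3316 0.4198]
-0.23 950 zmax 0.0827 x [0.3617 0.3908]
-0.22 735 zmax 0.0827 x [0.362  0.3909]
-0.21 590 zmax 0.0827 x [0.3624 0.391 ]
-0.2 207 zmax 0.0746 x [0.3729 0.3816]
-0.19 156 zmax 0.0743 x [0.3726 0.3818]
foot y [-0.3397154  -0.21333565]
```

```bash
python3 -m pendant '[{"translation":[0,-9,0],"twist":[0.014,0.007,0.009],"grip":0.2},{"translation":[0,0,30],"twist":[0,0,0],"grip":0.2},{"translation":[0,0,0],"twist":[0,0,0],"grip":0.2},{"translation":[0,0,0],"twist":[0,0,0],"grip":0.2},{"translation":[0,0,0],"twist":[0,0,0],"grip":0.2},{"translation":[0,0,0],"twist":[0,0,0],"grip":0.2},{"translation":[0,0,0],"twist":[0,0,0],"grip":0.2},{"translation":[0,0,0],"twist":[0,0,0],"grip":0.2},{"translation":[0,0,0],"twist":[0,0,0],"grip":0.2},{"translation":[0,0,0],"twist":[0,0,0],"grip":0.2}]' 20; python3 -c "
from h import *
to([.375,-.281,.05],88.4)"
```

```text
t: 31.7
tool_pos: [0.3746, -0.2828, 0.1396]
orientation: [2.251, 2.184, -0.002]
force: [0.0, -0.4, -0.2]
opening: 0.056
t 31.7 tcp [ 0.3746 -0.2828  0.1396] F [ 0.  -0.4 -0.2] op 0.056 twist [ 0.003  0.005 -0.002] tool mm now [ 2.2  0.1 89.6] mm after twist [ 1.8  0.4 89.6]
```

```bash
python3 -m pendant '[{"translation":[2,0,40],"twist":[0.003,0.005,0],"grip":0.2},{"translation":[0,0,40],"twist":[0,0,0],"grip":0.2},{"translation":[0,0,10],"twist":[0,0,0],"grip":0.2},{"translation":[0,0,2],"twist":[0,0,0],"grip":0.2},{"translation":[0,0,0],"twist":[0,0,0],"grip":0.2},{"translation":[0,0,0],"twist":[0,0,0],"grip":0.2},{"translation":[0,0,0],"twist":[0,0,0],"grip":0.2},{"translation":[0,0,0],"twist":[0,0,0],"grip":0.2},{"translation":[0,0,0],"twist":[0,0,0],"grip":0.2},{"translation":[0,0,0],"twist":[0,0,0],"grip":0.2}]' 35; python3 -c "
from h import *
to([.375,-.281,.05],88.4)"
```

```text
t: 32.7
tool_pos: [0.38, -0.2856, 0.0546]
orientation: [2.244, 2.179, 0.002]
force: [-0.1, -0.3, 0.1]
opening: 0.0559
t 32.7 tcp [ 0.38   -0.2856  0.0546] F [-0.1 -0.3  0.1] op 0.0559 twist [ 0.01   0.009 -0.002] tool mm now [ 4.5 -5.2  4.5] mm after twist [ 4.4 -5.1  4.6]
```

```bash
python3 -m pendant '[{"translation":[4,-5,4],"twist":[0.01,0.009,0],"grip":0.2},{"translation":[0,0,0],"twist":[0,0,0],"grip":0.2},{"translation":[0,0,0],"twist":[0,0,0],"grip":-0.2},{"translation":[0,0,0],"twist":[0,0,0],"grip":-1},{"translation":[0,0,0],"twist":[0,0,0],"grip":-1},{"translation":[0,0,0],"twist":[0,0,0],"grip":-1},{"translation":[0,0,0],"twist":[0,0,0],"grip":-1},{"translation":[0,0,0],"twist":[0,0,0],"grip":-1},{"translation":[0,0,0],"twist":[0,0,0],"grip":-1},{"translation":[0,0,0],"twist":[0,0,0],"grip":-1}]' 35; python3 -c "
from h import *
to([.375,-.281,.05],88.4); st()"
```

```text
t: 33.7
tool_pos: [0.3745, -0.281, 0.0501]
orientation: [-2.253, -2.187, -0.001]
force: [-0.5, 0.1, -0.1]
opening: 0.0315
t 33.7 tcp [ 0.3745 -0.281   0.0501] F [-0.5  0.1 -0.1] op 0.0315 twist [-0.001 -0.001 -0.002] tool mm now [-0.   0.5  0.1] mm after twist [-0.   0.5  0.1]
t 33.7 tcp [ 0.3745 -0.281   0.0501] F [-0.5  0.1 -0.1] op 0.0315 q [-7.540e-01 -7.400e-02  2.017e+00  1.000e-03  1.200e+00 -7.240e-01]
[[ 0.03   1.    -0.001]
 [ 1.    -0.03   0.001]
 [ 0.001 -0.001 -1.   ]]
```

```bash
python3 -m pendant '[{"translation":[0,0,-15],"twist":[0,0,0],"grip":-1},{"translation":[0,0,-30],"twist":[0,0,0],"grip":-1},{"translation":[0,0,-40],"twist":[0,0,0],"grip":-1},{"translation":[0,0,-45],"twist":[0,0,0],"grip":-1},{"translation":[0,0,-40],"twist":[0,0,0],"grip":-1},{"translation":[20,28,0],"twist":[0,0,0],"grip":-1},{"translation":[26,34,0],"twist":[0,0,0],"grip":-1},{"translation":[26,34,0],"twist":[0,0,0],"grip":-1},{"translation":[26,34,0],"twist":[0,0,0],"grip":-1},{"translation":[26,34,0],"twist":[0,0,0],"grip":-1}]' 35; python3 -c "
from h import *
to([.6075,-.1145,.203],91.03)"
```

```text
t: 34.7
tool_pos: [0.5437, -0.1607, 0.2254]
orientation: [-2.262, -2.175, -0.001]
force: [0.3, -0.9, -1.2]
opening: 0.0315
t 34.7 tcp [ 0.5437 -0.1607  0.2254] F [ 0.3 -0.9 -1.2] op 0.0315 twist [-0.003 -0.003 -0.057] tool mm now [48.6 62.  22.4] mm after twist [45.1 64.6 22.4]
```

```bash
python3 -m pendant '[{"translation":[0,0,0],"twist":[0,0,-0.057],"grip":-1},{"translation":[16,22,6],"twist":[0,0,0],"grip":-1},{"translation":[16,22,6],"twist":[0,0,0],"grip":-1},{"translation":[13,20,6],"twist":[0,0,0],"grip":-1},{"translation":[0,0,0],"twist":[0,0,0],"grip":-1},{"translation":[0,0,0],"twist":[0,0,0],"grip":-1},{"translation":[0,0,0],"twist":[0,0,0],"grip":-1},{"translation":[0,0,0],"twist":[0,0,0],"grip":-1},{"translation":[0,0,0],"twist":[0,0,0],"grip":-1},{"translation":[0,0,0],"twist":[0,0,0],"grip":-1}]' 35; python3 - <<'E'
from h import *
to([.6075,-.1145,.203],91.03); ci,im,d=cam('scene'); P=cloud(ci,d)
cv2.imwrite('pics/s2.png',cv2.resize(cv2.cvtColor(im[120:280,150:350],cv2.COLOR_RGB2BGR),None,fx=4,fy=4,interpolation=cv2.INTER_CUBIC))
g=im.max(2)
# bars of label on the hood
m=(abs(P[...,2]-.13)<.008)&(P[...,0]>.55)&(P[...,0]<.67)&(P[...,1]>-.31)&(P[...,1]<-.215)&(g<110)&(d>0)
p=P[m]; print('bars',len(p),np.round(cv2.minAreaRect(p[:,:2].astype(np.float32))[0],4) if len(p)>5 else '', p.min(0) if len(p) else '',p.max(0) if len(p) else '')
# dark scanner points
m=(g<70)&(d>0)&(P[...,2]>.15)&(P[...,2]<.26)&(abs(P[...,0]-.6075)<.05)&(P[...,1]<-.13)&(P[...,1]>-.27)
q=P[m]
for a in np.arange(-.26,-.13,.01):
    r=q[abs(q[:,1]-a)<.005]
    if len(r)>3: print(round(a,2),len(r),'z',np.round(np.percentile(r[:,2],[3,97]),4),'x',np.round(np.percentile(r[:,0],[3,97]),4))
E
```

```text
t: 35.7
tool_pos: [0.6099, -0.1089, 0.2036]
orientation: [-2.187, -2.243, 0.002]
force: [-1.1, -0.3, -1.6]
opening: 0.0315
t 35.7 tcp [ 0.6099 -0.1089  0.2036] F [-1.1 -0.3 -1.6] op 0.0315 twist [-0.007 -0.005  0.007] tool mm now [-5.6 -2.6  0.6] mm after twist [-5.6 -2.5  0.6]
bars 119 [ 0.6099 -0.2575] [ 0.57784488 -0.26923813  0.12626148] [ 0.64213321 -0.2458811   0.13325431]
-0.22 20 z [0.1953 0.2034] x [0.588  0.6404]
-0.21 91 z [0.1939 0.2162] x [0.5866 0.6446]
-0.2 116 z [0.19   0.2305] x [0.5866 0.645 ]
-0.19 108 z [0.2028 0.2389] x [0.5854 0.6456]
-0.18 83 z [0.2151 0.237 ] x [0.5869 0.6449]
-0.17 51 z [0.2169 0.2362] x [0.5861 0.6407]
-0.16 37 z [0.2161 0.2358] x [0.602  0.6276]
-0.15 39 z [0.2142 0.2361] x [0.6016 0.6273]
-0.14 56 z [0.2141 0.2376] x [0.5999 0.6278]
```

View pics/s2.png

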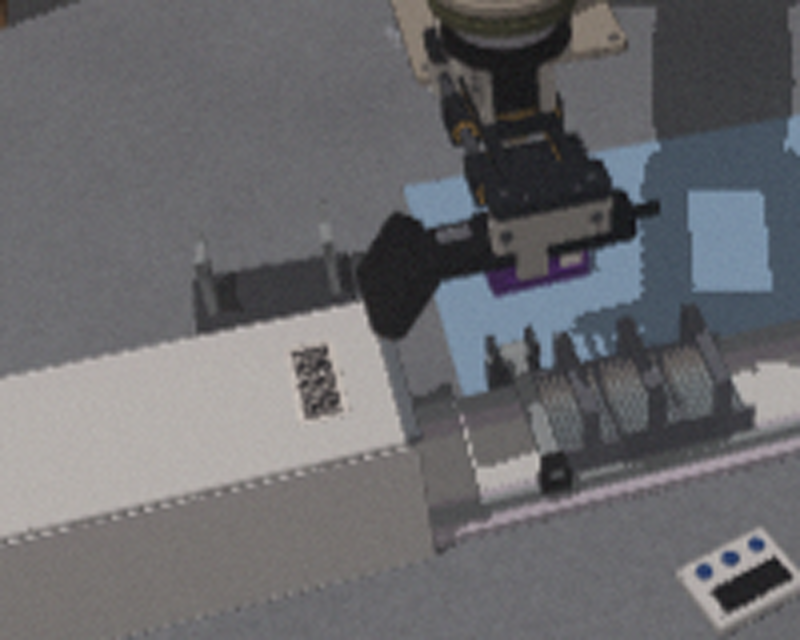

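Scanner is held level, with its head at (400,270) in the crop, just short of the label at (318,382). A small shift, then hold.

```bash
python3 -m pendant '[{"translation":[-7,-4,0],"twist":[0,0,0.005],"grip":-1},{"translation":[0,0,0],"twist":[0,0,0],"grip":-1},{"translation":[0,0,0],"twist":[0,0,0],"grip":-1},{"translation":[0,0,0],"twist":[0,0,0],"grip":-1},{"translation":[0,0,0],"twist":[0,0,0],"grip":-1},{"translation":[0,0,0],"twist":[0,0,0],"grip":-1},{"translation":[0,0,0],"twist":[0,0,0],"grip":-1},{"translation":[0,0,0],"twist":[0,0,0],"grip":-1},{"translation":[0,0,0],"twist":[0,0,0],"grip":-1},{"translation":[0,0,0],"twist":[0,0,0],"grip":-1}]' 35
python3 -m pendant '[{"translation":[0,0,0],"twist":[0,0,0],"grip":-1},{"translation":[0,0,0],"twist":[0,0,0],"grip":-1},{"translation":[0,0,0],"twist":[0,0,0],"grip":-1},{"translation":[0,0,0],"twist":[0,0,0],"grip":-1},{"translation":[0,0,0],"twist":[0,0,0],"grip":-1},{"translation":[0,0,0],"twist":[0,0,0],"grip":-1},{"translation":[0,0,0],"twist":[0,0,0],"grip":-1},{"translation":[0,0,0],"twist":[0,0,0],"grip":-1},{"translation":[0,0,0],"twist":[0,0,0],"grip":-1},{"translation":[0,0,0],"twist":[0,0,0],"grip":-1}]' 35; python3 -c "
from h import *
to([.6075,-.1155,.203],91.03)
D=R.from_rotvec(robot.read_state()['orientation']).as_matrix()
c=np.array(robot.read_state()['tool_pos'])-.019*D[:,2]
X=-D[:,0];Z=-D[:,2];Y=np.cross(Z,X);a=np.radians(55)
w=c+.101*X-.035*Z; vz=np.cos(a)*X-np.sin(a)*Z; vx=np.cross(Y,vz)
for l in([.610,-.2565,.13],[.61,-.2575,.132]): e=np.array(l)-w; print(np.round([e@vx,e@Y,e@vz],4))"
```

```text
t: 36.75
tool_pos: [0.6058, -0.117, 0.2042]
orientation: [-2.195, -2.237, 0.001]
force: [-0.1, -0.2, -1.7]
opening: 0.0318
t: 37.75
tool_pos: [0.6058, -0.117, 0.2042]
orientation: [-2.195, -2.237, 0.001]
force: [-0.2, -1.0, -1.7]
opening: 0.0318
t 37.75 tcp [ 0.6058 -0.117   0.2042] F [-0.2 -1.  -1.7] op 0.0318 twist [-0.006 -0.005  0.001] tool mm now [1.4 1.8 1.2] mm after twist [1.4 1.7 1.2]
[0.001  0.002  0.0694]
[-0.0009  0.002   0.0683]
```

```bash
python3 row.py w8.png; python3 -m pendant '[{"translation":[0,0,-10],"twist":[-0.006,-0.005,0],"grip":-1},{"translation":[-26,-34,-5],"twist":[0,0,0],"grip":-1},{"translation":[-26,-34,-5],"twist":[0,0,0],"grip":-1},{"translation":[-26,-34,0],"twist":[0,0,0],"grip":-1},{"translation":[-26,-34,0],"twist":[0,0,0],"grip":-1},{"translation":[-26,-34,0],"twist":[0,0,0],"grip":-1},{"translation":[-20,-28,0],"twist":[0,0,0],"grip":-1},{"translation":[0,0,0],"twist":[0,0,0.046],"grip":-1},{"translation":[0,0,0],"twist":[0,0,0],"grip":-1},{"translation":[0,0,0],"twist":[0,0,0],"grip":-1}]' 35; python3 -c "
from h import *
to([.3745,-.281,.0501],88.4)"
```

```text
t 37.75 tcp [ 0.6058 -0.117   0.2042] F [-0.2 -1.  -1.7] op 0.0318 q [-0.276  0.19   1.449  0.003  1.51  -0.295]
[[-0.019  1.    -0.006]
 [ 1.     0.019  0.005]
 [ 0.005 -0.006 -1.   ]]
bow lane x,y [-0.0002  0.1246] size [0.0838 0.0121] yaw 1.1 z 0.08114251960601629
bow lane x,y [-0.0271  0.0749] size [0.0314 0.0121] yaw 0.9 z 0.08123345764786988
bow lane x,y [0.0248 0.075 ] size [0.0313 0.0121] yaw 0.8 z 0.08114560300125356
bow lane x,y [-0.0388  0.0248] size [0.0085 0.0121] yaw -83.2 z 0.08103974974450545
bow lane x,y [0.0364 0.0248] size [0.0091 0.0117] yaw -89.4 z 0.08114089605625852
t: 38.8
tool_pos: [0.4053, -0.2768, 0.2325]
orientation: [2.24, 2.185, -0.0]
force: [-0.6, -0.4, -1.4]
opening: 0.0318
t 38.8 tcp [ 0.4053 -0.2768  0.2325] F [-0.6 -0.4 -1.4] op 0.0318 twist [0.009 0.009 0.003] tool mm now [ -3.3 -32.3 182.2] mm after twist [ -5.  -30.7 182.4]
```

Row intact. Now above the stand.

```bash
python3 -m pendant '[{"translation":[-3,-31,0],"twist":[0.009,0.009,0.002],"grip":-1},{"translation":[0,0,45],"twist":[0,0,0],"grip":-1},{"translation":[0,0,40],"twist":[0,0,0],"grip":-1},{"translation":[0,0,10],"twist":[0,0,0],"grip":-1},{"translation":[0,0,0],"twist":[0,0,0],"grip":-1},{"translation":[0,0,0],"twist":[0,0,0],"grip":-1},{"translation":[0,0,0],"twist":[0,0,0],"grip":-1},{"translation":[0,0,0],"twist":[0,0,0],"grip":-1},{"translation":[0,0,0],"twist":[0,0,0],"grip":-1},{"translation":[0,0,0],"twist":[0,0,0],"grip":-1}]' 35; python3 -c "
from h import *
to([.3745,-.281,.0501],88.4)"
```

```text
t: 39.8
tool_pos: [0.3819, -0.2806, 0.1461]
orientation: [2.225, 2.196, 0.002]
force: [0.3, 0.5, -0.6]
opening: 0.032
t 39.8 tcp [ 0.3819 -0.2806  0.1461] F [ 0.3  0.5 -0.6] op 0.032 twist [0.012 0.01  0.015] tool mm now [ 0.4 -8.5 95.9] mm after twist [-0.6 -7.4 96. ]
```

```bash
python3 -m pendant '[{"translation":[0,-9,0],"twist":[0.012,0.01,0.015],"grip":-1},{"translation":[0,0,25],"twist":[0,0,0],"grip":-1},{"translation":[0,0,20],"twist":[0,0,0],"grip":-1},{"translation":[0,0,5],"twist":[0,0,0],"grip":-1},{"translation":[0,0,0],"twist":[0,0,0],"grip":-1},{"translation":[0,0,0],"twist":[0,0,0],"grip":-1},{"translation":[0,0,0],"twist":[0,0,0],"grip":-1},{"translation":[0,0,0],"twist":[0,0,0],"grip":-1},{"translation":[0,0,0],"twist":[0,0,0],"grip":-1},{"translation":[0,0,0],"twist":[0,0,0],"grip":-1}]' 35; python3 -c "
from h import *
to([.3745,-.281,.0501],88.4)"
```

```text
t: 40.8
tool_pos: [0.3729, -0.2833, 0.1007]
orientation: [2.254, 2.182, -0.001]
force: [-0.1, -0.5, -1.4]
opening: 0.032
t 40.8 tcp [ 0.3729 -0.2833  0.1007] F [-0.1 -0.5 -1.4] op 0.032 twist [ 0.003  0.003 -0.005] tool mm now [ 2.5  1.4 50.6] mm after twist [ 2.4  1.5 50.6]
```

```bash
python3 -m pendant '[{"translation":[2,1,12],"twist":[0.003,0.003,-0.004],"grip":-1},{"translation":[0,0,8],"twist":[0,0,0],"grip":-1},{"translation":[0,0,4],"twist":[0,0,0],"grip":-1},{"translation":[0,0,0],"twist":[0,0,0],"grip":-1},{"translation":[0,0,0],"twist":[0,0,0],"grip":-1},{"translation":[0,0,0],"twist":[0,0,0],"grip":-1},{"translation":[0,0,0],"twist":[0,0,0],"grip":-1},{"translation":[0,0,0],"twist":[0,0,0],"grip":-1},{"translation":[0,0,0],"twist":[0,0,0],"grip":-1},{"translation":[0,0,0],"twist":[0,0,0],"grip":-1}]' 35; python3 -c "
from h import *
to([.3745,-.281,.0501],88.4)"
```

```text
t: 41.8
tool_pos: [0.3742, -0.2811, 0.0745]
orientation: [-2.252, -2.19, 0.001]
force: [-1.1, -0.7, -1.2]
opening: 0.0321
t 41.8 tcp [ 0.3742 -0.2811  0.0745] F [-1.1 -0.7 -1.2] op 0.0321 twist [-0.001 -0.    -0.   ] tool mm now [ 0.1  0.4 24.4] mm after twist [ 0.1  0.3 24.4]
```

```bash
python3 -m pendant '[{"translation":[0,0,8],"twist":[0,0,0],"grip":-1},{"translation":[0,0,6],"twist":[0,0,0],"grip":-1},{"translation":[0,0,5],"twist":[0,0,0],"grip":-1},{"translation":[0,0,2],"twist":[0,0,0],"grip":-1},{"translation":[0,0,1],"twist":[0,0,0],"grip":-1},{"translation":[0,0,0],"twist":[0,0,0],"grip":-1},{"translation":[0,0,0],"twist":[0,0,0],"grip":-1},{"translation":[0,0,0],"twist":[0,0,0],"grip":-1},{"translation":[0,0,0],"twist":[0,0,0],"grip":-1},{"translation":[0,0,0],"twist":[0,0,0],"grip":-1}]' 35; python3 -c "
from h import *
to([.3745,-.281,.0501],88.4)"
```

```text
t: 42.8
tool_pos: [0.3742, -0.2812, 0.0506]
orientation: [-2.252, -2.19, 0.001]
force: [-1.2, -0.0, -1.1]
opening: 0.0319
t 42.8 tcp [ 0.3742 -0.2812  0.0506] F [-1.2 -0.  -1.1] op 0.0319 twist [-0.001 -0.    -0.   ] tool mm now [0.2 0.3 0.5] mm after twist [0.2 0.3 0.5]
```

Exactly back at the pickup pose. Release and retreat.

```bash
python3 -m pendant '[{"translation":[0,0,0.5],"twist":[0,0,0],"grip":-1},{"translation":[0,0,0],"twist":[0,0,0],"grip":0.2},{"translation":[0,0,0],"twist":[0,0,0],"grip":0.2},{"translation":[0,0,0],"twist":[0,0,0],"grip":0.2},{"translation":[0,0,0],"twist":[0,0,0],"grip":0.2},{"translation":[0,0,-15],"twist":[0,0,0],"grip":0.2},{"translation":[0,0,-40],"twist":[0,0,0],"grip":0.2},{"translation":[0,0,-50],"twist":[0,0,0],"grip":0.2},{"translation":[0,0,-50],"twist":[0,0,0],"grip":0.2},{"translation":[0,0,-40],"twist":[0,0,0],"grip":0.2}]' 35
python3 -m pendant '[{"translation":[20,0,0],"twist":[0,0,0],"grip":0.2},{"translation":[40,0,0],"twist":[0,0,0],"grip":0.2},{"translation":[40,0,0],"twist":[0,0,0],"grip":0.2},{"translation":[0,0,0],"twist":[0,0,0],"grip":0.2},{"translation":[0,0,0],"twist":[0,0,0],"grip":0.2},{"translation":[0,0,0],"twist":[0,0,0],"grip":0.2},{"translation":[0,0,0],"twist":[0,0,0],"grip":0.2},{"translation":[0,0,0],"twist":[0,0,0],"grip":0.2},{"translation":[0,0,0],"twist":[0,0,0],"grip":0.2},{"translation":[0,0,0],"twist":[0,0,0],"grip":0.2}]' 35
python3 - <<'E'
from h import *
st(); ci,im,d=cam('wrist'); P=cloud(ci,d); Z=P[...,2]
near=(abs(P[...,0]-.376)<.045)&(P[...,1]>-.42)&(P[...,1]<-.12)&(d>0)&(Z<.12)
for a in np.arange(-.31,-.18,.01):
    q=P[near&(Z>.03)&(abs(P[...,1]-a)<.005)]
    if len(q): h=q[q[:,2]>q[:,2].max()-.006]; print(round(a,3),len(q),'z',round(float(np.percentile(q[:,2],98)),4),'x',np.round(np.percentile(h[:,0],[2,98]),4))
m=near&(Z>.076)&(Z<.095); print('tail',np.percentile(P[m][:,1],99.5))
m=(d>0)&(Z>.074)&(Z<.09)&(P[...,0]>.54)&(P[...,0]<.67)&(P[...,1]>-.11)&(P[...,1]<.2)
n,lab,s,_=cv2.connectedComponentsWithStats(m.astype(np.uint8))
for i in range(1,n):
    if s[i,4]>100:
        c,z,a=cv2.minAreaRect(P[lab==i][:,:2].astype(np.float32)); q=np.array(c)-L0; print('bow',np.round([q@LX,q@LY],4),np.round(z,3))
ci,im,d=cam('top'); save(im[100:320,100:500].repeat(2,0).repeat(2,1),'t2.png')
E
```

```text
t: 43.8
tool_pos: [0.3706, -0.2778, 0.2443]
orientation: [-2.242, -2.18, 0.002]
force: [-0.0, -1.2, 0.9]
opening: 0.0557
t: 44.8
tool_pos: [0.3765, -0.181, 0.2545]
orientation: [2.257, 2.183, 0.0]
force: [-0.5, -0.0, 0.4]
opening: 0.0558
t 44.8 tcp [ 0.3765 -0.181   0.2545] F [-0.5 -0.   0.4] op 0.0558 q [-0.571 -0.396  1.904 -0.     1.632 -0.538]
[[ 0.033  0.999  0.001]
 [ 0.999 -0.033 -0.001]
 [-0.001  0.001 -1.   ]]
-0.29 29 z 0.0843 x [0.3603 0.39  ]
-0.28 260 z 0.0848 x [0.36   0.3907]
-0.27 265 z 0.0849 x [0.3602 0.3909]
-0.26 278 z 0.0848 x [0.3597 0.3911]
-0.25 298 z 0.0845 x [0.3611 0.3905]
-0.24 278 z 0.0828 x [0.3615 0.3908]
-0.23 413 z 0.0824 x [0.3619 0.391 ]
-0.22 379 z 0.0827 x [0.3624 0.3911]
-0.21 371 z 0.0827 x [0.3627 0.3914]
-0.2 87 z 0.0747 x [0.3732 0.3817]
-0.19 74 z 0.0744 x [0.3736 0.3819]
tail -0.206455757972209
bow [-0.0014  0.0726] [0.012 0.085]
bow [-0.0011  0.0247] [0.085 0.012]
```

View pics/t2.png

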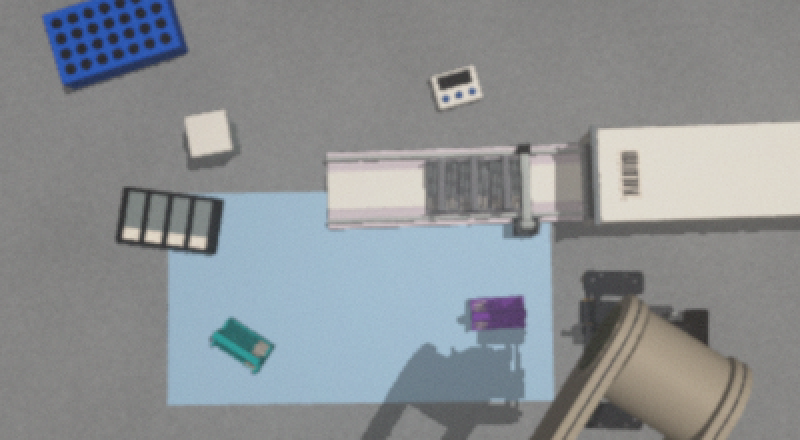

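Top view: three racks closed up behind the level flag (cols 425–520), scanner in its stand, and timer, jar, tray and look-alikes where they were. Handing in.

```bash
python3 -c "
from h import *
ci,im,d=cam('top'); P=cloud(ci,d); m=(P[...,2]>.074)&(P[...,2]<.09)&(abs(P[...,0]-.607)<.06)&(P[...,1]>-.1)&(P[...,1]<.2)
n,lab,s,_=cv2.connectedComponentsWithStats(m.astype(np.uint8))
for i in range(1,n):
    if s[i,4]>20:
        q=P[lab==i][:,:2].mean(0)-L0; print(np.round([q@LX,q@LY],4))
print(robot.close_job())"
```

```text
[-0.0013  0.0275]
[-0.0005  0.1273]
[-0.002   0.0774]
the job is handed in; nothing more can be done
None
```

The job was handed in at about 45 s of the 210 s allowed. No step showed a failure, but `close_job` gives no verdict.

- **Stop flag:** I folded it down and pressed it with about 26 N. Its top then read about 51 mm above the bench; 52 mm is fully level.
- **Racks:** All three grey racks stand crosswise in the lane, closed up against the stop by a low push of about 13 N. A close wrist-camera check before the scan put the bows at 24.5, 74.1 and 124.4 mm from the stop, square and centred within 2 mm. The last check from the top camera gave 27.5, 77.4 and 127.3 mm. That is the same 50 mm spacing, so I put the 3 mm difference down to calibration. If the top camera is right, the first rack's distance would still be inside the 29 mm limit, but only by 1.5 mm.
- **Scan:** I held the scanner still on the label for about 2 s. From the arm pose and the nominal scanner shape, the label was about 69 mm from the window and within 2 mm of its axis.
- **Scanner:** It was put back within 1 mm of its pickup pose. The handle's end read the same as before, and it lies level in its stand. By the tail position it sits about 5 mm towards the head end of the stand centre, well inside the 20 mm limit.
- **Left alone:** The timer, jar, tray and both look-alikes look undisturbed in the final top view, and the gripper was clear of everything.

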